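# Clamp a tube offcut in the welding fixture with the eccentric cam

### The job

Lay the loose square tube flat in the welding fixture, between the cam and the two brass screw stops, with its end up against the blue end stop. Let go of it, then turn the red knob clockwise until the cam's lobe bears on the tube and clamps it square against the screw stops with about 12 N, never more than 25 N or its thin wall dents. Leave it clamped, and do not disturb the mug, tape and hammer.

Things in the scene. Friction and masses are not known exactly. Their poses are not given: they have to be found in the camera images.
- tube_centre (a point): Centre (half-way up) of the loose square steel tube offcut, dark grey, 25 x 120 x 25 mm, 0.15 to 0.29 kg, lying on the bench at the start. Its y axis runs along its length; grip it across its 25 mm width. Either end may go first.
- fixture: Fixed welding fixture: dark steel plate, 120 x 160 mm, top 12 mm above the bench. Origin on the bench near the plate's middle. Its frame: +x points to the screw stops, +y away from the end stop, z up. The tube lies along y between cam and screws; gripped at about y = 15 to 25 mm, the fingers clear cam and stop blocks. Its place and yaw vary.
- screws (a point): Fixture point x 30, y 2.5, z 22 mm. Blue blocks (x 42 to 64, 20 wide, 20 high above the plate) at y = 50 and -45 each carry a brass screw stop, 12 mm diameter, centre 10 above the plate, facing -x. Set by hand, both alike: the tips stand up to 2.5 mm either side of this x (setting not reported). Spring-backed: together they give 1 mm per 12 N.
- end_stop (a point): Centre of the face of the blue end stop (fixture x 18, y -60, z 21 mm), which looks to fixture +y; 28 mm wide in x, 18 mm high above the plate.
- seat (a point): Fixture point x 17.5, y 0, z 24.5 mm (axes as the fixture's) where the tube's centre belongs: exactly in y and z when its end touches the end stop; in x the true seat lies up to 2.5 mm either side, as the screws are set. With the cam loose the gap is 31 to 38 mm wide; a tube lowered with its centre 5 mm to -x of this point clears cam and screws.
- cam_knob (a joint): Knob angle, rad, -0.5 to 1.9, growing clockwise seen from above. 0: bar along fixture y, lobe pointing 2.49 rad anticlockwise from fixture +x. Starts at -0.2 to 0.1 (loose); first bears on a seated tube between 0.7 and 1.2, by the screws. Turned freely it takes up to 0.08 N m; from first touch the torque rises by about 0.04 N m per newton on the tube, 12 N coming about 0.13 rad on. It stays where left.
- knob_grip (a point): Middle of the red bar knob on the cam, on the vertical turning axis (fixture x -13, y -30), 42 mm above the plate. Bar 12 mm thick, 42 long, 20 high (32 to 52 above the plate); this point's y axis runs along it. It clears a seated tube's top by 5 mm. Grip it across its thickness from above.
- mug: White mug, 78 x 116 x 97 mm, in front on the left; leave alone.
- tape: Roll of masking tape, 96 mm across, 25 mm high, in front on the right; leave alone.
- hammer: Ball hammer with a wooden handle, 102 x 278 x 32 mm, at the back on the right; leave alone.
- lobe (a point): Tip of the lobe of the steel eccentric disc under the knob, which turns with it: disc radius 18 mm, 4 to 16 mm above the plate, its centre 12 mm off the turning axis, so it advances up to 12 mm per rad. This point is 30 mm off the axis, 10 mm above the plate; a small red dot marks the lobe.

How it is judged (in metres and radians):
On the way, in this order (a step that is already met when the one before it is completed fails the run):
1. the tube lies flat in the fixture, its end up to the end stop (within 5 mm), roughly square, let go of, the cam not yet bearing on it (x of tube_centre in the frame of seat between -0.012 and 0.006 m and y of tube_centre in the frame of seat between -0.004 and 0.005 m and z of tube_centre in the frame of seat below 0.003 m and angle between the y axis of tube_centre and the y axis of fixture, either way round below 0.12 rad and contact force between the fingers and tube below 0.2 N and contact force between cam_knob and tube below 2 N), for 0.1 s.
2. the cam's lobe bears on the tube with 8 to 19 N (contact force between cam_knob and tube between 8 and 19 N), for 0.2 s.
At the end, for the whole second after the job is handed in: The tube lies flat on the plate and at rest, square to the fixture within 0.03 rad against both screw stops, its end within 5 mm of the end stop, and the cam disc presses on it with 7 to 19 N with the robot clear (contact force between cam_knob and tube between 7 and 19 N and y of tube_centre in the frame of seat between -0.004 and 0.005 m and x of tube_centre in the frame of seat between -0.005 and 0.006 m and z of tube_centre in the frame of seat below 0.003 m and angle between the y axis of tube_centre and the y axis of fixture, either way round below 0.03 rad and linear speed of tube below 0.01 m/s); the robot touches nothing.
It fails at once if the cam presses the tube with more than 25 N (contact force between cam_knob and tube above 25 N).
It fails at once if the mug is moved more than 20 mm (distance of mug from where it was at the start of the episode above 0.02 m).
It fails at once if the tape is moved more than 20 mm (distance of tape from where it was at the start of the episode above 0.02 m).
It fails at once if the hammer is moved more than 20 mm (distance of hammer from where it was at the start of the episode above 0.02 m).
It also fails if it takes over 67 s, if anything falls off the work surface, if the arm or the gripper's body presses on something with over 40 N, if the wrist force passes 120 N, or if a joint passes its speed limit or range.

### The arm

A 7-joint arm with a two-finger parallel gripper is mounted at the origin on the work surface; the furniture and walls round the work are solid. World frame = base frame: x ahead of the robot, y to its left, z up, the work surface at z = 0. Lengths are in mm, angles in rad, forces in N, time in s.
With the tool pointing down it reaches from about 400 to 875 mm from the base axis. Payload 6.5 kg.
Tool frame: the origin (TCP) lies between the finger pads; the fingertips stand 11 mm ahead of it and the grasp point (between the pads) lies 8 mm behind it; z points along the fingers, y is the direction in which the jaws open and shut (so a half turn about z gives the same grasp; the last joint's range is limited). The gripper opens to 88 mm and grips with 3 to 60 N. Pads are 18 mm wide; open, the fingers measure 123 mm over their backs; the gripper's body (75 mm by 187 mm) begins 45 mm behind the grasp point.
Start: joints at [1.279, 0.536, -0.004, 1.538, 0.003, 1.067, -0.071], TCP at [145.522, -633.493, 216.016] pointing down, gripper open.
Joint ranges: [-2.7, 2.7], [-0.37, 2.16], [-1.27, 1.26], [0.24, 2.4], [-1.31, 4.45], [0.19, 1.91], [-2.76, 2.76]. Speed limits (rad/s): [2.39, 2.39, 3.14, 3.14, 3.14, 3.14, 3.14].

### API

Orientations are given as a 3x3 rotation matrix whose columns are the frame's x, y, z axes.
In Python, from plant import arm, eyes, finder gives the robot as it stands. The module is installed in compiled form; this text tells all that it offers.
- The arm moves only by the shell command python3 -m handwheel 'ROWS'. ROWS is JSON, a list that holds one entry, the list of rows, each a list of 7 numbers: the shift along the tool's x, y, z in m, then the turn, a rotation vector about the tool's x, y, z in units of 8 degrees (1.0 is 8 degrees), then the closure, from 0 (fully open) to 1 (shut). In form: [[[x, y, z, ax, ay, az, claw], ...]]. A call has 1 to 5 rows; each row shifts and turns the commanded pose from where the row before left it, along the tool's axes as they then stand; what a row does not reach is not made up. A row lasts 1/10 s, in which the tool goes at most 50 mm and 8.59 degrees, less where a joint would pass 70% of its speed; a pose out of reach is approached as far as the arm can. A call with a gripper value outside its range is refused whole. The fingers move at their own pace and stop on an object; the grip force is fixed at half the most. Time passes only in rows, so rows that do not move let the fingers close. It gives the time, the measured TCP pose, the force and the opening at its end, in the units of the state.
- arm.observe(): the state, without advancing time (a new reading comes with each control period).
- eyes.grab_frame(name): name is "scene" or "top" or "wrist"; returns the picture (480x640x3 uint8, blue, green, red); there is no depth.
- eyes.camera_info(name): a dict with "fovy" (degrees; the focal length in pixels is half the picture's height over the tangent of half this angle, whatever the lens; pixels are square), "cx", "cy" (the principal point, pixels), "R" (3x3) and "t" (3): a world point X has camera coordinates R X + t. Camera axes: x right, y down, z forward; pixel columns grow to the right and rows downward; lengths in mm; the calibration is good to about 2 mm. A picture is of the moment at which its call begins: read the wrist's pose just before it. camera_info takes no time and is no camera call; for the wrist camera it gives the pose at the moment of the call.
- arm.hand_in(): hands the job in, once; it reports no verdict.
Trained networks look in the newest picture that a camera, given by its name, has taken for a name from the list of things; names that differ only in an ending like _2 or _b are one class to them, and where a whole thing is asked for, a point or a joint stands for the part that bears it (a point fixed in the world has none). Each returns a list of dicts, best first, with "score" (0 to 1); they miss things now and then, are a little off and sometimes report something else, mostly with a low value. They report only what shows in the picture. A call takes as long as a camera call.
- finder.spot_in(camera, name): "bbox" ([left, top, width, height] in pixels, round what is visible of it).
- finder.pinpoint(camera, name): "uv" ([column, row] in pixels: a listed point, or the origin of a listed thing).
The state is a dict: "time_s": time; "joint_positions": joint angles; "qvel": joint speeds; "joint_torque": joint torques, N m; "tcp_pos": TCP position; "ee_rot": TCP orientation; "wrist_force": force on the tool from outside, world axes, zero at the start; "ft_torque": the same for the moment, N m; "width": finger opening in mm.
Only numpy, scipy, OpenCV 4.12 (cv2) and the standard library are available. Lean on these libraries where they do the work, as an engineer would, in place of code of your own. Each camera call takes 0.05 s, during which the arm holds its last target.

## Working session

There is one attempt and no reset: what is moved stays moved. The work goes in short steps, Python scripts to look and compute and a shell command to move; the robot and the scene stay as the last step left them, time stands still between calls to the robot, and variables do not carry over. Pictures are saved under pics/ and viewed, and the job is handed in when it is done.

```bash
mkdir -p pics; ls; python3 - <<'E'
from plant import arm, eyes, finder
import cv2
s=arm.observe(); print(s)
for c in ("scene","top"):
    im=eyes.grab_frame(c); cv2.imwrite(f"pics/{c}0.png",im); i=eyes.camera_info(c); print(c,i)
    for n in ("tube_centre","fixture","screws","end_stop","seat","knob_grip","lobe"):
        r=finder.pinpoint(c,n); print(n,[(d['score'],d['uv']) for d in r[:2]])
print(arm.observe()['time_s'])
E
```

```text
pics
{'time_s': 0.0, 'joint_positions': array([ 1.27878613,  0.53714999, -0.00443373,  1.53887281,  0.00261965,
        1.06731083, -0.07119464]), 'qvel': array([-0.00159676,  0.00204147, -0.00087546, -0.00272616, -0.00123089,
       -0.0005482 , -0.0024497 ]), 'joint_torque': array([ 2.17886454e-04, -5.70984685e+01,  9.90809463e-01, -2.51601720e+01,
       -5.62368182e-02,  1.77794101e-02,  1.71961742e-04]), 'tcp_pos': array([ 145.35552558, -632.86099847,  215.14977991]), 'ee_rot': array([[ 9.74594494e-01,  2.23976094e-01, -5.30607179e-04],
       [ 2.23976675e-01, -9.74593104e-01,  1.65228062e-03],
       [-1.47054738e-04, -1.72914723e-03, -9.99998494e-01]]), 'wrist_force': array([-0.2602771 , -0.14590704, -0.78305806]), 'ft_torque': array([-0.00761931, -0.02645404,  0.0347419 ]), 'width': 88.42498007219513}
scene {'fovy': 46.54476231390197, 'cx': 313.7728885251745, 'cy': 236.1839123022689, 'R': array([[-0.74533213, -0.66657949, -0.01232039],
       [-0.36468379,  0.42309991, -0.82945295],
       [ 0.55810908, -0.61372489, -0.55844069]]), 't': array([450.52370399, 269.44296723, 888.39495933])}
tube_centre [(0.64, [239.4, 300.6])]
fixture [(0.77, [325.6, 246.7])]
screws [(0.84, [311.2, 232.5])]
end_stop [(0.59, [329.9, 220.3])]
seat [(0.71, [317.0, 234.9])]
knob_grip [(0.83, [335.2, 218.9])]
lobe [(0.58, [340.6, 236.8])]
top {'fovy': 48.822101467817184, 'cx': 316.14559026802436, 'cy': 235.43520522924928, 'R': array([[-0.02503691, -0.99968408,  0.00221352],
       [-0.99582627,  0.02474577, -0.08785037],
       [ 0.08776784, -0.00440378, -0.99613122]]), 't': array([  15.33160542,  574.42076297, 1036.21448076])}
tube_centre [(0.69, [212.3, 219.5])]
fixture [(0.69, [342.5, 212.2])]
screws [(0.64, [338.0, 197.7])]
end_stop [(0.68, [368.9, 194.7])]
seat [(0.86, [343.2, 204.9])]
knob_grip [(0.81, [360.1, 217.0])]
lobe [(0.61, [354.0, 228.3])]
0.8
```

```bash
cat > h.py <<'E'
import numpy as np
from plant import arm, eyes, finder
def f(i): return 240/np.tan(np.radians(i['fovy'])/2)
def ray(i,uv):
    d=np.array([(uv[0]-i['cx'])/f(i),(uv[1]-i['cy'])/f(i),1]); return -i['R'].T@i['t'], i['R'].T@d
def atz(i,uv,z):
    o,d=ray(i,uv); return o+d*(z-o[2])/d[2]
def proj(i,X):
    c=i['R']@X+i['t']; return np.array([i['cx']+f(i)*c[0]/c[2], i['cy']+f(i)*c[1]/c[2]])
E
python3 - <<'E'
from h import *
import cv2
S=eyes.camera_info("scene");T=eyes.camera_info("top")
P={'tube':(12.5,[239.4,300.6],[212.3,219.5]),'fixture':(0,[325.6,246.7],[342.5,212.2]),'screws':(22,[311.2,232.5],[338,197.7]),'end':(21,[329.9,220.3],[368.9,194.7]),'seat':(24.5,[317,234.9],[343.2,204.9]),'knob':(54,[335.2,218.9],[360.1,217]),'lobe':(22,[340.6,236.8],[354,228.3])}
for n,(z,a,b) in P.items(): print(n,atz(S,a,z).round(1),atz(T,b,z).round(1))
im=cv2.imread('pics/top0.png'); c=im[140:300,150:430]; cv2.imwrite('pics/topc.png',cv2.resize(c,None,fx=2.8,fy=2.8,interpolation=cv2.INTER_CUBIC))
E
```

```text
tube [610.3 211.6  12.5] [613.6 211.5  12.5]
fixture [614.3 -51.1   0. ] [623.6 -54.7   0. ]
screws [655.4 -48.6  22. ] [650.6 -45.2  22. ]
end [ 657.9 -117.1   21. ] [ 655.3 -108.1   21. ]
seat [636.4 -47.1  24.5] [635.2 -55.2  24.5]
knob [618.9 -89.7  54. ] [606.2 -85.9  54. ]
lobe [593.6 -78.8  22. ] [587.5 -75.7  22. ]
```

View pics/scene0.png

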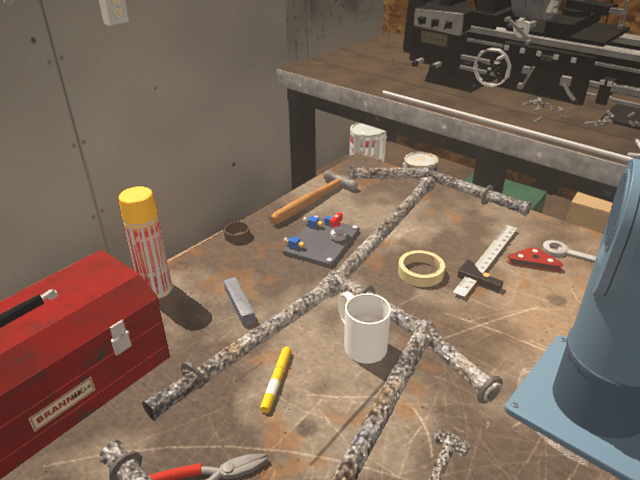

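View pics/top0.png

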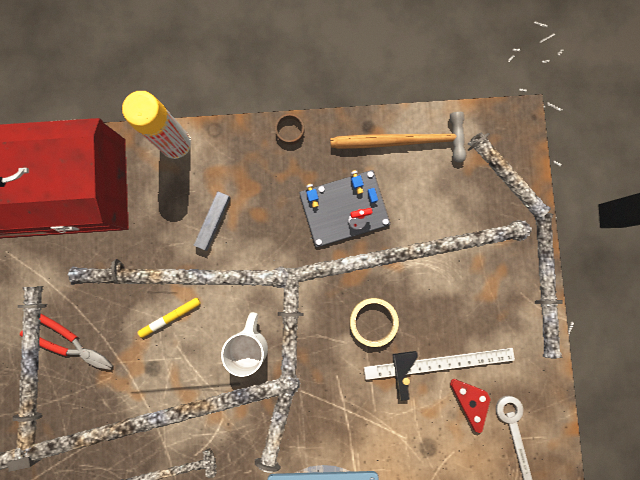

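```bash
sleep 0.1
```

```text
(no output)
```

View pics/topc.png

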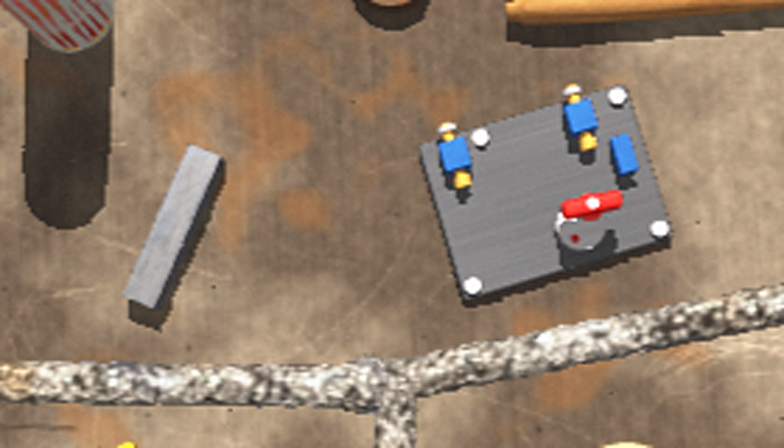

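```bash
python3 - <<'E'
from h import *
import cv2
T=eyes.camera_info("top")
px=lambda c:[150+(c[0]+.5)/2.8-.5,140+(c[1]+.5)/2.8-.5]
# top-plate corners (z 12)
for n,c,z in [('TL',(420,145),12),('TR',(624,90),12),('BR',(670,238),12),('BL',(462,298),12),('knob L',(563,210),64),('knob R',(622,200),64),('blk1',(455,155),32),('blk2',(581,118),32),('endblk',(624,155),30),
 ('tube a',(190,147),25),('tube a2',(223,157),25),('tube b',(125,295),25),('tube b2',(155,307),25),('reddot',(575,238),28)]:
    print(n,atz(T,px(c),z).round(1))
for n,p in (('can',(180,150)),('box',(128,225)),('hamhandle',(332,140))): print(n,atz(T,p,0).round(),atz(T,p,100).round())
E
```

```text
TL [667.   32.4  12. ]
TR [ 704.1 -118.2   12. ]
BR [ 594.1 -147.9   12. ]
BL [554.1   4.5  12. ]
knob L [610. -67.  64.]
knob R [ 615.9 -108.1   64. ]
blk1 [655.6   7.   32. ]
blk2 [680.3 -84.3  32. ]
endblk [ 653.  -114.5   30. ]
tube a [667.4 198.1  25. ]
tube a2 [659.5 174.4  25. ]
tube b [561.4 245.5  25. ]
tube b2 [552.3 224.1  25. ]
reddot [594.1 -77.5  28. ]
can [763. 280.   0.] [737. 255. 100.]
box [608. 387.   0.] [596. 352. 100.]
hamhandle [776. -37.   0.] [749. -33. 100.]
```

```bash
cat > plan.py <<'E'
# usage: plan.py x y z toolx_deg n [claw]: prints rows from the measured pose to a tool-down target
import sys
from h import *
from scipy.spatial.transform import Rotation as Ro
x,y,z,a=map(float,sys.argv[1:5]); n=int(sys.argv[5]); claw=sys.argv[6] if len(sys.argv)>6 else '0'
s=arm.observe(); R=s['ee_rot']; p=s['tcp_pos']
c,q=np.cos(np.radians(a)),np.sin(np.radians(a))
G=np.array([[c,q,0],[q,-c,0],[0,0,-1]])
rv=Ro.from_matrix(R.T@G).as_rotvec()
D=(np.array([x,y,z])-p)/n/1000
for k in range(n):
    d=R.T@D; print('['+','.join(f'{v:.4f}' for v in d)+','+','.join(f'{np.degrees(v)/8/n:.3f}' for v in rv)+f',{claw}]',end=',\n' if k%5==4 else ',')
    R=R@Ro.from_rotvec(rv/n).as_matrix()
print('\nt',s['time_s'],'p',p.round(1),'ang',np.degrees(np.arctan2(R[1,0],R[0,0])).round(1))
E
python3 - <<'E'
from h import *
s=arm.observe();i=eyes.camera_info('wrist')
C=-i['R'].T@i['t']; print('cam in tool',(s['ee_rot'].T@(C-s['tcp_pos'])).round(1)); print((i['R']@s['ee_rot']).round(3),i['fovy'],i['cx'],i['cy'])
E
python3 plan.py 560 -70 300 104.4 15
```

```text
cam in tool [  72.7   -0.4 -168.5]
[[-0.     1.     0.001]
 [-0.96  -0.    -0.281]
 [-0.281 -0.001  0.96 ]] 59.21912965967958 316.7535658820978 242.25488776415835
[0.0353,-0.0304,-0.0056,-0.000,0.000,-0.762,0],[0.0384,-0.0265,-0.0056,-0.000,0.000,-0.762,0],[0.0410,-0.0223,-0.0056,-0.000,0.000,-0.762,0],[0.0431,-0.0178,-0.0056,-0.000,0.000,-0.762,0],[0.0448,-0.0131,-0.0056,-0.000,0.000,-0.762,0],
[0.0459,-0.0083,-0.0056,-0.000,0.000,-0.762,0],[0.0465,-0.0034,-0.0056,-0.000,0.000,-0.762,0],[0.0466,0.0016,-0.0056,-0.000,0.000,-0.762,0],[0.0462,0.0065,-0.0056,-0.000,0.000,-0.762,0],[0.0452,0.0114,-0.0056,-0.000,0.000,-0.762,0],
[0.0438,0.0161,-0.0056,-0.000,0.000,-0.762,0],[0.0418,0.0207,-0.0056,-0.000,0.000,-0.762,0],[0.0394,0.0250,-0.0056,-0.000,0.000,-0.762,0],[0.0365,0.0291,-0.0056,-0.000,0.000,-0.762,0],[0.0332,0.0328,-0.0056,-0.000,0.000,-0.762,0],

t 0.8 p [ 145.5 -633.5  216. ] ang 104.4
```

```bash
python3 -m handwheel '[[[0.036,-0.032,-0.005,0,0,-0.76,0],[0.040,-0.028,-0.005,0,0,-0.76,0],[0.042,-0.024,-0.005,0,0,-0.76,0],[0.044,-0.019,-0.005,0,0,-0.76,0],[0.046,-0.014,-0.005,0,0,-0.76,0]]]'
python3 -m handwheel '[[[0.047,-0.009,-0.005,0,0,-0.76,0],[0.048,-0.003,-0.005,0,0,-0.76,0],[0.048,0.002,-0.005,0,0,-0.76,0],[0.047,0.007,-0.005,0,0,-0.76,0],[0.046,0.012,-0.005,0,0,-0.76,0]]]'
python3 plan.py 625 -55 180 104.4 6
```

```text
time_s: 1.3
tcp_pos: [286.8, -435.6, 241.5]
ee_rot: [[0.724, 0.689, 0.0], [0.689, -0.724, -0.001], [-0.0, 0.001, -1.0]]
wrist_force: [0.8, -0.0, 0.1]
width: 88.5
time_s: 1.8
tcp_pos: [429.7, -244.0, 266.6]
ee_rot: [[0.276, 0.961, 0.001], [0.961, -0.276, -0.001], [-0.001, 0.001, -1.0]]
wrist_force: [0.8, -0.7, -0.1]
width: 88.2
[0.0393,0.0226,0.0144,0.001,0.001,-0.634,0],[0.0371,0.0260,0.0144,0.001,0.001,-0.634,0],[0.0347,0.0291,0.0144,0.001,0.001,-0.634,0],[0.0320,0.0321,0.0144,0.001,0.001,-0.634,0],[0.0290,0.0348,0.0144,0.001,0.001,-0.634,0],
[0.0258,0.0372,0.0144,0.001,0.001,-0.634,0],
t 1.8 p [ 429.7 -244.   266.6] ang 104.4
```

```bash
python3 -m handwheel '[[[0.039,0.023,0.014,0,0,-0.63,0],[0.037,0.026,0.014,0,0,-0.63,0],[0.035,0.029,0.014,0,0,-0.63,0],[0.032,0.032,0.014,0,0,-0.63,0],[0.029,0.035,0.014,0,0,-0.63,0]]]'
python3 -m handwheel '[[[0.026,0.037,0.014,0,0,-0.63,0],[0,0,0,0,0,0,0],[0,0,0,0,0,0,0]]]'
cat > look.py <<'E'
import sys,cv2
from h import *
tag=sys.argv[1]; names=sys.argv[2].split(',')
Z={'fixture':0,'screws':22,'end_stop':21,'seat':24.5,'knob_grip':54,'lobe':22,'tube_centre':12.5}
s=arm.observe(); i=eyes.camera_info('wrist'); im=eyes.grab_frame('wrist'); cv2.imwrite(f'pics/{tag}.png',im)
np.savez(f'{tag}.npz',R=i['R'],t=i['t'],fovy=i['fovy'],cx=i['cx'],cy=i['cy'])
print('t',s['time_s'],s['tcp_pos'].round(1))
for n in names:
    for r in finder.pinpoint('wrist',n)[:2]: print(n,r['score'],r['uv'],atz(i,r['uv'],Z[n]).round(1))
E
python3 look.py w1 fixture,screws,end_stop,seat,knob_grip,lobe
```

```text
time_s: 2.3
tcp_pos: [593.9, -87.9, 195.5]
ee_rot: [[-0.158, 0.987, 0.0], [0.987, 0.158, -0.0], [-0.0, 0.0, -1.0]]
wrist_force: [0.9, -0.8, -0.4]
width: 88.1
time_s: 2.6
tcp_pos: [625.3, -56.5, 181.3]
ee_rot: [[-0.243, 0.97, -0.001], [0.97, 0.243, 0.0], [0.001, -0.001, -1.0]]
wrist_force: [0.2, 0.3, -0.5]
width: 88.0
t 2.6 [625.3 -56.5 181.3]
fixture 0.72 [311.0, 205.8] [619.9 -54.9   0. ]
screws 0.62 [349.3, 206.7] [648.6 -43.9  22. ]
end_stop 0.56 [332.7, 282.6] [ 652.3 -109.5   21. ]
seat 0.9 [332.2, 210.7] [636.2 -49.8  24.5]
knob_grip 0.8 [294.5, 257.5] [615.5 -84.8  54. ]
lobe 0.7 [267.2, 224.5] [588.9 -73.8  22. ]
```

View pics/w1.png

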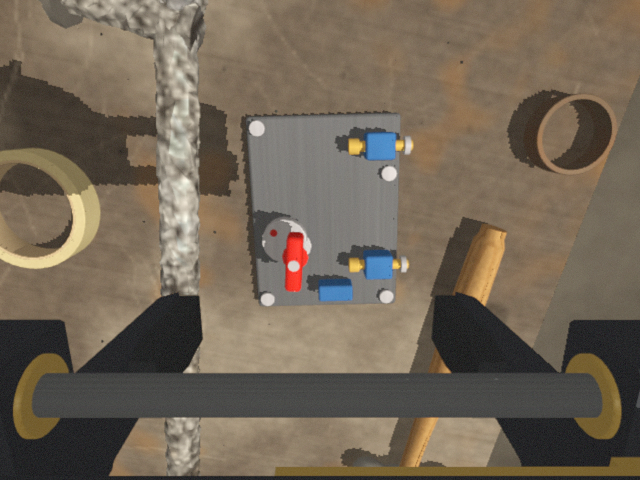

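```bash
python3 - <<'E'
import cv2
im=cv2.imread('pics/w1.png'); cv2.imwrite('pics/w1c.png',cv2.resize(im[110:310,240:420],None,fx=3,fy=3,interpolation=cv2.INTER_CUBIC))
E
```

```text
(no output)
```

View pics/w1c.png

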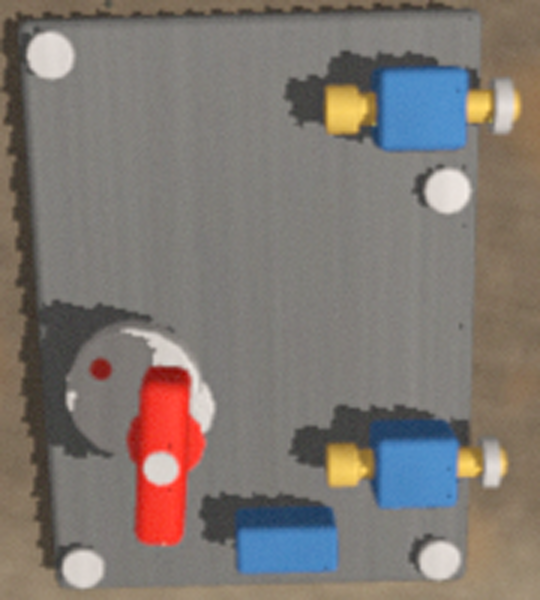

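```bash
cat > fit.py <<'E'
from h import *
from scipy.optimize import least_squares
i=dict(np.load('w1.npz'))
px=lambda u,v:np.array([240+(u+.5)/3-.5,110+(v+.5)/3-.5])
F=[((42,60,32),(380,69)),((64,60,32),(465,67)),((64,40,32),(465,148)),((42,40,32),(380,150)),
((42,-35,32),(374,438)),((64,-35,32),(456,436)),((64,-55,32),(456,505)),((42,-55,32),(376,507)),
((4,-60,30),(238,543)),((32,-60,30),(337,542)),((4,-60,12),(240,508)),((32,-60,12),(334,507)),
((-13,-30,65),(161,468)),((53,50,22),(None,109)),((53,-45,22),(None,465))]
def W(p,X):
    c,s=np.cos(p[2]),np.sin(p[2]); return np.array([p[0]+c*X[0]-s*X[1],p[1]+s*X[0]+c*X[1],X[2]])
def res(p):
    o=[]
    for X,uv in F:
        if uv[0] is None: continue
        o+=list(proj(i,W(p,X))-px(*uv))
    return np.array(o)
if __name__=='__main__':
    r=least_squares(res,[618,-55,.25],loss='soft_l1'); p=r.x; print(p,np.degrees(p[2]),'\n',res(p).reshape(-1,2).round(1).tolist())
    print('seat',W(p,(17.5,0,24.5)),'knob',W(p,(-13,-30,54)))
    c,s=np.cos(p[2]),np.sin(p[2])
    def inv(w): d=w[:2]-p[:2]; return np.array([c*d[0]+s*d[1],-s*d[0]+c*d[1]]).round(1)
    for n,uv,z in (('tipU',(326,109),22),('tipL',(328,465),22),('dot',(101,369),28),('bar a',(167,369),64),('bar b',(160,545),64),('disc L',(66,395),28)): print(n,inv(atz(i,px(*uv),z)))
E
python3 fit.py; python3 plan.py 607 212 120 155.5 6
```

```text
[ 6.20118497e+02 -5.54377476e+01  2.76954607e-01] 15.868330089462294 
 [[-1.2, -0.2], [0.7, -0.6], [0.2, 0.3], [-1.2, 0.6], [0.8, 0.7], [1.3, 0.5], [0.8, 1.2], [0.1, 1.3], [-0.9, -4.4], [0.5, -5.1], [-1.6, -0.8], [-0.1, -1.4], [-0.2, 0.7]]
seat [636.95161699 -50.65276495  24.5       ] knob [615.81672033 -87.8490839   54.        ]
tipU [30.4 50.1]
tipL [ 29.9 -45.1]
dot [-29.9 -14.4]
bar a [-10.3  -5.4]
bar b [-14.1 -49.6]
disc L [-39.6 -21.2]
[0.0445,0.0079,0.0104,0.000,0.001,-1.075,0],[0.0428,0.0145,0.0104,0.000,0.001,-1.075,0],[0.0402,0.0207,0.0104,0.000,0.001,-1.075,0],[0.0366,0.0265,0.0104,0.000,0.001,-1.075,0],[0.0323,0.0317,0.0104,0.000,0.001,-1.075,0],
[0.0272,0.0361,0.0104,0.000,0.001,-1.075,0],
t 2.95 p [625.1 -58.7 182.6] ang 155.5
```

```bash
sed -i 's/^((4,-60,30),(238,543)),((32,-60,30),(337,542)),/ /' fit.py; python3 fit.py
python3 -m handwheel '[[[0.044,0.008,0.010,0,0,-1.07,0],[0.043,0.015,0.010,0,0,-1.07,0],[0.040,0.021,0.010,0,0,-1.07,0],[0.037,0.027,0.010,0,0,-1.07,0],[0.032,0.032,0.010,0,0,-1.07,0]]]'
python3 -m handwheel '[[[0.027,0.036,0.010,0,0,-1.07,0],[0,0,0,0,0,0,0],[0,0,0,0,0,0,0]]]'
python3 look.py w2 tube_centre
```

```text
[ 6.20042682e+02 -5.51437415e+01  2.74798196e-01] 15.744776841066228 
 [[-1.0, -0.6], [0.9, -0.8], [0.3, 0.1], [-1.1, 0.3], [0.7, 0.5], [1.2, 0.3], [0.7, 1.0], [-0.0, 1.1], [-1.8, -1.1], [-0.3, -1.7], [-0.3, 0.3]]
seat [636.88608127 -50.39506908  24.5       ] knob [615.67102326 -87.54572606  54.        ]
tipU [30.2 49.9]
tipL [ 29.9 -45.3]
dot [-29.9 -14.8]
bar a [-10.3  -5.7]
bar b [-14.  -49.9]
disc L [-39.5 -21.6]
time_s: 3.45
tcp_pos: [611.7, 169.6, 132.1]
ee_rot: [[-0.839, 0.544, 0.001], [0.544, 0.839, -0.0], [-0.001, 0.0, -1.0]]
wrist_force: [0.6, -0.9, -0.2]
width: 88.0
time_s: 3.75
tcp_pos: [608.4, 214.2, 121.9]
ee_rot: [[-0.909, 0.416, -0.0], [0.416, 0.909, 0.0], [0.0, -0.0, -1.0]]
wrist_force: [0.5, -0.5, -0.6]
width: 87.9
t 3.75 [608.4 214.2 121.9]
tube_centre 0.59 [313.6, 232.9] [609.6 212.   12.5]
```

View pics/w2.png

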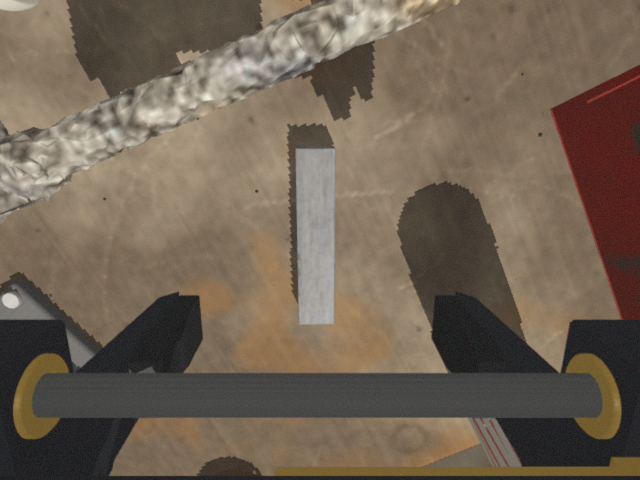

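```bash
python3 - <<'E'
from h import *
S=eyes.camera_info("scene");T=eyes.camera_info("top")
for z in (0,30,60,100): print(z,atz(S,(330,285),z).round(),atz(T,(290,275),z).round(), '|', atz(S,(432,178),z).round(),atz(T,(530,230),z).round())
i=dict(np.load('w2.npz'))
a,b,c,d=[atz(i,p,25) for p in ((296,148.5),(334,148.5),(333,324),(299.5,324))]
print(a,b,c,d); m=(a+b+c+d)/4; ax=(a+b-c-d)/2; print('c',m,'len',np.linalg.norm(ax),'w',np.linalg.norm((b+c-a-d)/2),'ang',np.degrees(np.arctan2(ax[1],ax[0])))
E
```

```text
0 [518.  47.   0.] [497.  56.   0.] | [ 608. -489.    0.] [ 577. -440.    0.]
30 [494.  75.  30.] [497.  55.  30.] | [ 580. -439.   30.] [ 574. -427.   30.]
60 [470. 104.  60.] [496.  53.  60.] | [ 552. -388.   60.] [ 572. -415.   60.]
100 [438. 141. 100.] [496.  52. 100.] | [ 516. -321.  100.] [ 568. -398.  100.]
[553.34889132 226.13159103  25.        ] [563.08660189 247.37011011  25.        ] [671.64330952 198.33509241  25.        ] [661.95307452 177.21061294  25.        ]
c [612.50796931 212.26185162  25.        ] len 119.11573113505132 w 23.302728998245154 ang 155.7210223151216
```

```bash
python3 plan.py 594.3 220.5 14 155.7 5
```

```text
[0.0036,0.0004,0.0216,-0.001,0.002,-0.013,0],[0.0035,0.0004,0.0216,-0.001,0.002,-0.013,0],[0.0035,0.0004,0.0216,-0.001,0.002,-0.013,0],[0.0035,0.0004,0.0216,-0.001,0.002,-0.013,0],[0.0035,0.0004,0.0216,-0.001,0.002,-0.013,0],

t 3.85 p [609.6 211.5 122.2] ang 155.7
```

```bash
python3 -m handwheel '[[[0.007,0.001,0.02,0,0,0,0],[0.007,0.001,0.02,0,0,0,0],[0.004,0,0.025,0,0,0,0],[0,0,0.02,0,0,0,0],[0,0,0.01,0,0,0,0]]]'
python3 -m handwheel '[[[0,0,0.008,0,0,0,0],[0,0,0.005,0,0,0,0],[0,0,0,0,0,0,0]]]'
```

```text
time_s: 4.35
tcp_pos: [593.3, 220.5, 25.3]
ee_rot: [[-0.908, 0.419, -0.001], [0.419, 0.908, -0.002], [0.0, -0.002, -1.0]]
wrist_force: [0.3, -0.0, -0.0]
width: 88.6
time_s: 4.65
tcp_pos: [593.5, 222.6, 13.9]
ee_rot: [[-0.909, 0.418, -0.0], [0.418, 0.909, -0.0], [-0.0, -0.0, -1.0]]
wrist_force: [-0.0, -0.9, 0.1]
width: 88.1
```

```bash
python3 -m handwheel '[[[0,0,0,0,0,0,1],[0,0,0,0,0,0,1],[0,0,0,0,0,0,1],[0,0,0,0,0,0,1],[0,0,0,0,0,0,1]]]'
python3 -m handwheel '[[[0,0,0,0,0,0,1],[0,0,0,0,0,0,1],[0,0,0,0,0,0,1]]]'
```

```text
time_s: 5.15
tcp_pos: [593.3, 222.8, 14.2]
ee_rot: [[-0.909, 0.417, 0.0], [0.417, 0.909, 0.0], [-0.0, 0.0, -1.0]]
wrist_force: [0.9, 0.6, 0.1]
width: 50.5
time_s: 5.45
tcp_pos: [593.3, 222.8, 14.0]
ee_rot: [[-0.909, 0.417, -0.0], [0.417, 0.909, 0.0], [0.0, -0.0, -1.0]]
wrist_force: [-0.6, 1.3, -0.4]
width: 26.2
```

```bash
python3 -m handwheel '[[[0,0,0,0,0,0,1],[0,0,0,0,0,0,1],[0,0,-0.02,0,0,0,1],[0,0,-0.04,0,0,0,1],[0,0,-0.04,0,0,0,1]]]'
python3 -m handwheel '[[[0,0,-0.01,0,0,0,1],[0,0,0,0,0,0,1]]]'
python3 look.py w3 tube_centre
```

```text
time_s: 5.95
tcp_pos: [592.9, 222.9, 116.1]
ee_rot: [[-0.909, 0.417, -0.001], [0.417, 0.909, 0.0], [0.001, -0.0, -1.0]]
wrist_force: [0.0, -0.0, 0.2]
width: 0.1
time_s: 6.15
tcp_pos: [594.7, 223.6, 127.1]
ee_rot: [[-0.909, 0.417, 0.004], [0.417, 0.909, 0.002], [-0.003, 0.003, -1.0]]
wrist_force: [-0.9, 0.4, -0.7]
width: 0.2
t 6.15 [594.7 223.6 127.1]
tube_centre 0.73 [309.2, 255.3] [611.3 211.2  12.5]
```

View pics/w3.png

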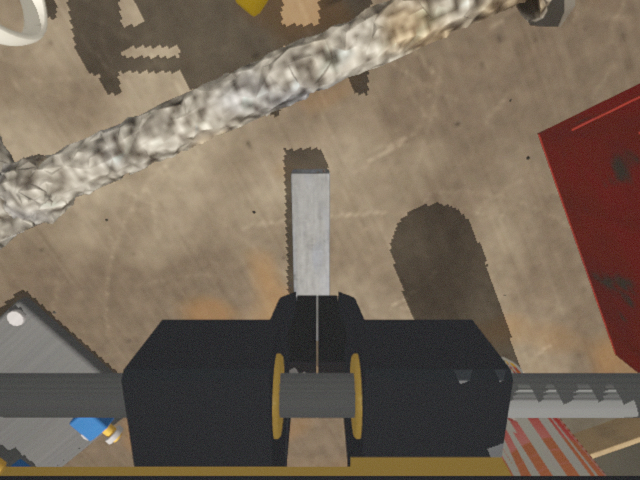

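```bash
python3 - <<'E'
from h import *
i=dict(np.load('w3.npz'))
a,b=[atz(i,p,25) for p in ((292.5,172.5),(329.5,172.5))]
c,d=[atz(i,p,25) for p in ((329.5,290),(294,290))]
m=(a+b)/2; ax=(a+b-c-d)/2; ax/=np.linalg.norm(ax); print('end',m,'centre',m-60*ax,'ang',np.degrees(np.arctan2(ax[1],ax[0])))
E
python3 plan.py 593.5 221 12.5 155.7 5
```

```text
end [557.84206192 237.58357909  25.        ] centre [612.42118071 212.66130409  25.        ] ang 155.45730195742806
[-0.0002,-0.0002,0.0222,-0.001,-0.000,-0.009,0],[-0.0002,-0.0002,0.0222,-0.001,-0.000,-0.009,0],[-0.0002,-0.0002,0.0222,-0.001,-0.000,-0.009,0],[-0.0002,-0.0002,0.0222,-0.001,-0.000,-0.009,0],[-0.0002,-0.0002,0.0222,-0.001,-0.000,-0.009,0],

t 6.25 p [592.9 222.2 123.6] ang 155.7
```

```bash
python3 -m handwheel '[[[-0.002,-0.0005,0.01,0,0,0,0],[-0.002,-0.0005,0.01,0,0,0,0],[0,0,0.01,0,0,0,0],[0,0,0.01,0,0,0,0],[0,0,0.01,0,0,0,0]]]'
python3 -m handwheel '[[[0,0,0.01,0,0,0,0],[0,0,0.01,0,0,0,0],[0,0,0.01,0,0,0,0],[0,0,0.01,0,0,0,0],[0,0,0.01,0,0,0,0]]]'
python3 -m handwheel '[[[0,0,0.01,0,0,0,0],[0,0,0.002,0,0,0,0],[0,0,0,0,0,0,0]]]'
```

```text
time_s: 6.75
tcp_pos: [596.0, 220.2, 72.5]
ee_rot: [[-0.909, 0.417, -0.001], [0.417, 0.909, -0.0], [0.001, -0.001, -1.0]]
wrist_force: [0.2, 0.1, -0.1]
width: 38.5
time_s: 7.25
tcp_pos: [596.6, 220.3, 23.2]
ee_rot: [[-0.909, 0.417, 0.0], [0.417, 0.909, 0.0], [-0.0, 0.0, -1.0]]
wrist_force: [0.6, 0.9, -0.4]
width: 78.5
time_s: 7.55
tcp_pos: [596.3, 220.2, 11.6]
ee_rot: [[-0.909, 0.417, -0.001], [0.417, 0.909, -0.0], [0.001, -0.0, -1.0]]
wrist_force: [0.7, 0.5, -0.5]
width: 88.3
```

```bash
python3 -m handwheel '[[[0,0,0,0,0,0,1],[0,0,0,0,0,0,1],[0,0,0,0,0,0,1],[0,0,0,0,0,0,1],[0,0,0,0,0,0,1]]]'
python3 -m handwheel '[[[0,0,0,0,0,0,1],[0,0,0,0,0,0,1],[0,0,0,0,0,0,1],[0,0,0,0,0,0,1]]]'
```

```text
time_s: 8.05
tcp_pos: [596.6, 220.2, 12.2]
ee_rot: [[-0.909, 0.417, 0.0], [0.417, 0.909, 0.0], [-0.0, 0.0, -1.0]]
wrist_force: [-0.6, 0.2, -0.6]
width: 50.3
time_s: 8.45
tcp_pos: [596.5, 220.2, 12.0]
ee_rot: [[-0.909, 0.417, -0.0], [0.417, 0.909, -0.0], [0.0, -0.0, -1.0]]
wrist_force: [-0.1, -0.0, 0.4]
width: 18.3
```

```bash
python3 -m handwheel '[[[0,0,0,0,0,0,1],[0,0,0,0,0,0,1]]]'; python3 look.py w4 tube_centre
```

```text
time_s: 8.65
tcp_pos: [596.5, 220.2, 12.0]
ee_rot: [[-0.909, 0.417, -0.0], [0.417, 0.909, -0.0], [0.0, -0.0, -1.0]]
wrist_force: [0.6, -0.5, 0.3]
width: 2.4
t 8.65 [596.5 220.2  12. ]
tube_centre 0.83 [314.7, 332.4] [612.9 212.4  12.5]
```

View pics/w4.png

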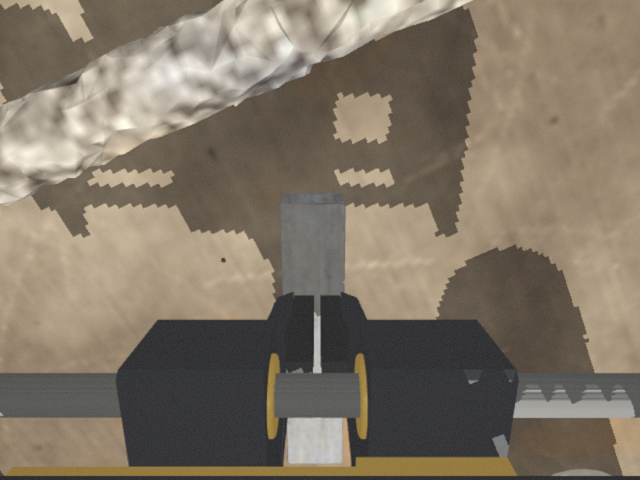

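```bash
python3 -m handwheel '[[[0,0,0.002,0,0,0,1],[0,0,0.002,0,0,0,1],[0,0,0,0,0,0,1]]]';python3 -m handwheel '[[[0,0,0.002,0,0,0,1],[0,0,0,0,0,0,1]]]';
```

```text
time_s: 9.05
tcp_pos: [596.2, 220.0, 7.6]
ee_rot: [[-0.909, 0.417, -0.001], [0.417, 0.909, -0.0], [0.0, -0.001, -1.0]]
wrist_force: [0.2, -0.4, -0.0]
width: 0.4
time_s: 9.25
tcp_pos: [596.3, 220.1, 5.7]
ee_rot: [[-0.909, 0.417, -0.0], [0.417, 0.909, -0.0], [0.0, -0.0, -1.0]]
wrist_force: [0.1, -1.1, -0.2]
width: 0.4
```

```bash
for k in 1 ; do python3 -m handwheel '[[[0,0,0.0015,0,0,0,1],[0,0,0,0,0,0,1]]]'; done; python3 -m handwheel '[[[0,0,0.0015,0,0,0,1],[0,0,0,0,0,0,1]]]'; python3 -m handwheel '[[[0,0,0.0015,0,0,0,1],[0,0,0,0,0,0,1]]]'
```

```text
time_s: 9.45
tcp_pos: [596.4, 220.2, 4.3]
ee_rot: [[-0.909, 0.417, -0.0], [0.417, 0.909, -0.0], [0.0, -0.0, -1.0]]
wrist_force: [0.0, 0.2, 0.1]
width: 0.8
time_s: 9.65
tcp_pos: [596.5, 220.3, 2.9]
ee_rot: [[-0.909, 0.417, 0.0], [0.417, 0.909, 0.0], [0.0, 0.0, -1.0]]
wrist_force: [-1.1, 0.2, 0.5]
width: 0.4
time_s: 9.85
tcp_pos: [596.6, 220.2, 2.8]
ee_rot: [[-0.909, 0.417, 0.0], [0.417, 0.909, -0.001], [-0.001, -0.001, -1.0]]
wrist_force: [-4.6, -3.0, 10.9]
width: 0.4
```

```bash
python3 -m handwheel '[[[0,0,-0.006,0,0,0,0],[0,0,-0.006,0,0,0,0],[0,0,0,0,0,0,0],[0,0,0,0,0,0,0],[0,0,0,0,0,0,0]]]'
python3 -m handwheel '[[[0,0,0,0,0,0,0],[0,0,0,0,0,0,0],[0,0,0,0,0,0,0],[0,0,0,0,0,0,0],[0,0,0,0,0,0,0]]]'
python3 -m handwheel '[[[0,0,0.01,0,0,0,0],[0,0,0.01,0,0,0,0],[0,0,0.008,0,0,0,0],[0,0,0,0,0,0,0]]]'
```

```text
time_s: 10.35
tcp_pos: [596.4, 220.1, 13.2]
ee_rot: [[-0.909, 0.417, -0.0], [0.417, 0.909, -0.0], [0.0, -0.0, -1.0]]
wrist_force: [0.1, 0.1, 0.2]
width: 38.5
time_s: 10.85
tcp_pos: [596.5, 220.2, 13.5]
ee_rot: [[-0.909, 0.417, -0.0], [0.417, 0.909, -0.0], [0.0, -0.0, -1.0]]
wrist_force: [0.2, 0.3, -0.6]
width: 78.4
time_s: 11.25
tcp_pos: [595.3, 219.6, -16.4]
ee_rot: [[-0.909, 0.417, -0.003], [0.417, 0.909, -0.001], [0.002, -0.002, -1.0]]
wrist_force: [-0.2, 0.1, 0.5]
width: 88.0
```

```bash
python3 -m handwheel '[[[0,0,0.002,0,0,0,1],[0,0,0,0,0,0,1],[0,0,0,0,0,0,1],[0,0,0,0,0,0,1],[0,0,0,0,0,0,1]]]'
python3 -m handwheel '[[[0,0,0,0,0,0,1],[0,0,0,0,0,0,1],[0,0,0,0,0,0,1],[0,0,0,0,0,0,1],[0,0,0,0,0,0,1]]]'
python3 -m handwheel '[[[0,0,0,0,0,0,1]]]'
```

```text
time_s: 11.75
tcp_pos: [596.7, 220.3, -16.2]
ee_rot: [[-0.909, 0.417, 0.0], [0.417, 0.909, 0.0], [-0.0, 0.0, -1.0]]
wrist_force: [-0.5, -0.4, -0.2]
width: 50.1
time_s: 12.25
tcp_pos: [596.5, 220.1, -16.5]
ee_rot: [[-0.909, 0.417, -0.0], [0.417, 0.909, -0.0], [0.0, -0.0, -1.0]]
wrist_force: [0.3, -0.7, 0.7]
width: 24.7
time_s: 12.35
tcp_pos: [596.4, 220.1, -16.5]
ee_rot: [[-0.909, 0.417, -0.0], [0.417, 0.909, -0.0], [0.0, -0.0, -1.0]]
wrist_force: [-0.2, -0.5, 1.7]
width: 24.8
```

```bash
python3 -m handwheel '[[[0,0,-0.005,0,0,0,1],[0,0,-0.015,0,0,0,1],[0,0,-0.02,0,0,0,1],[0,0,-0.02,0,0,0,1],[0,0,-0.02,0,0,0,1]]]'
python3 -m handwheel '[[[0,0,-0.01,0,0,0,1],[0,0,0,0,0,0,1]]]'
python3 look.py w5 tube_centre
```

```text
time_s: 12.85
tcp_pos: [597.0, 220.6, 66.1]
ee_rot: [[-0.909, 0.417, 0.001], [0.417, 0.909, 0.001], [-0.001, 0.001, -1.0]]
wrist_force: [0.5, -0.3, -0.8]
width: 25.1
time_s: 13.05
tcp_pos: [597.8, 220.8, 75.9]
ee_rot: [[-0.909, 0.417, 0.003], [0.417, 0.909, 0.001], [-0.003, 0.002, -1.0]]
wrist_force: [0.8, -0.4, -1.4]
width: 24.8
t 13.05 [597.8 220.8  75.9]
tube_centre 0.64 [315.8, 368.4] [668.7 188.4  12.5]
```

View pics/w5.png

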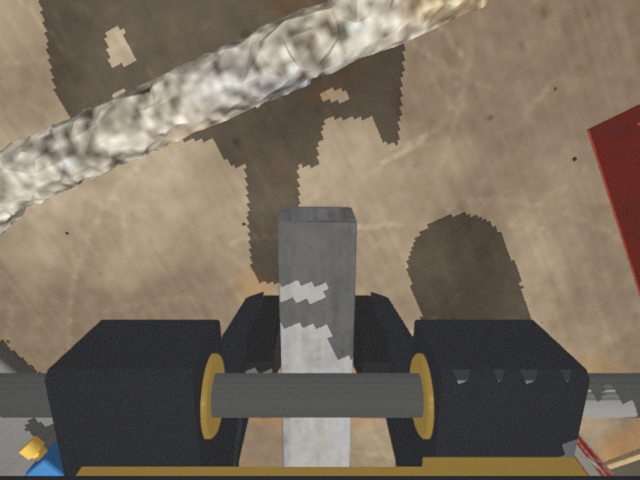

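```bash
python3 plan.py 648 -99 180 105.7 10 1
```

```text
[-0.0180,-0.0268,-0.0106,-0.000,0.000,0.620,1],[-0.0203,-0.0252,-0.0107,-0.000,0.000,0.620,1],[-0.0224,-0.0233,-0.0107,-0.000,0.000,0.620,1],[-0.0243,-0.0213,-0.0107,-0.000,0.000,0.620,1],[-0.0260,-0.0191,-0.0107,-0.000,0.000,0.620,1],
[-0.0276,-0.0168,-0.0107,-0.000,0.000,0.620,1],[-0.0289,-0.0143,-0.0107,-0.000,0.000,0.620,1],[-0.0301,-0.0118,-0.0107,-0.000,0.000,0.620,1],[-0.0310,-0.0091,-0.0107,-0.000,0.000,0.620,1],[-0.0317,-0.0064,-0.0107,-0.000,0.000,0.620,1],

t 13.15 p [596.4 219.9  73.4] ang 105.7
```

```bash
python3 -m handwheel '[[[-0.018,-0.027,-0.0107,0,0,0.62,1],[-0.020,-0.025,-0.0107,0,0,0.62,1],[-0.022,-0.023,-0.0107,0,0,0.62,1],[-0.024,-0.021,-0.0107,0,0,0.62,1],[-0.026,-0.019,-0.0107,0,0,0.62,1]]]'
python3 -m handwheel '[[[-0.028,-0.017,-0.0107,0,0,0.62,1],[-0.029,-0.014,-0.0107,0,0,0.62,1],[-0.030,-0.012,-0.0107,0,0,0.62,1],[-0.031,-0.009,-0.0107,0,0,0.62,1],[-0.032,-0.006,-0.0107,0,0,0.62,1]]]'
python3 -m handwheel '[[[0,0,0,0,0,0,1],[0,0,0,0,0,0,1],[0,0,0,0,0,0,1]]]'
python3 look.py w6 fixture,screws,end_stop,seat,knob_grip,lobe
python3 - <<'E'
import cv2
im=cv2.imread('pics/w6.png'); cv2.imwrite('pics/w6c.png',cv2.resize(im[0:250,210:410],None,fx=2.4,fy=2.4,interpolation=cv2.INTER_CUBIC))
E
```

```text
time_s: 13.65
tcp_pos: [621.3, 60.4, 126.1]
ee_rot: [[-0.647, 0.762, -0.002], [0.762, 0.647, -0.0], [0.001, -0.002, -1.0]]
wrist_force: [-0.1, -0.3, -1.5]
width: 24.9
time_s: 14.15
tcp_pos: [648.0, -99.3, 179.5]
ee_rot: [[-0.268, 0.963, -0.002], [0.963, 0.268, 0.0], [0.001, -0.002, -1.0]]
wrist_force: [0.8, 0.6, -1.6]
width: 25.0
time_s: 14.45
tcp_pos: [648.0, -96.3, 179.3]
ee_rot: [[-0.274, 0.962, -0.002], [0.962, 0.274, 0.001], [0.002, -0.002, -1.0]]
wrist_force: [-0.0, -0.2, -1.7]
width: 24.4
t 14.45 [648.  -96.3 179.3]
fixture 0.86 [296.2, 155.4] [619.7 -57.7   0. ]
screws 0.92 [335.8, 151.7] [648.4 -44.8  22. ]
screws 0.42 [320.2, 152.6] [637.2 -48.7  22. ]
end_stop 0.32 [300.2, 152.8] [622.7 -53.1  21. ]
seat 0.97 [319.7, 154.1] [637.1 -49.7  24.5]
knob_grip 0.96 [276.4, 199.3] [615.6 -86.   54. ]
lobe 0.78 [251.8, 164.8] [589.5 -71.8  22. ]
```

View pics/w6.png

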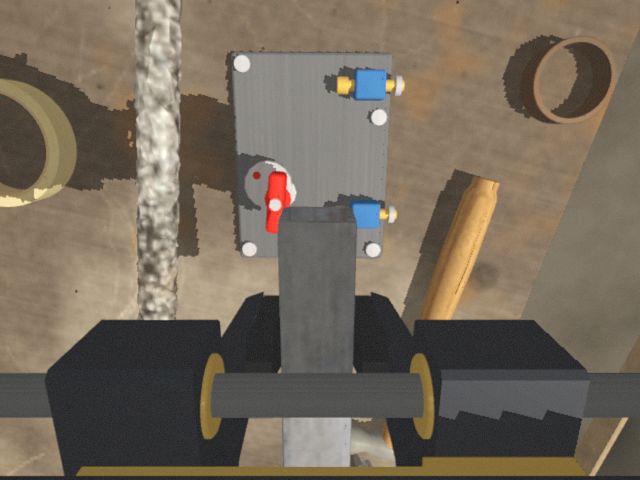

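View pics/w6c.png

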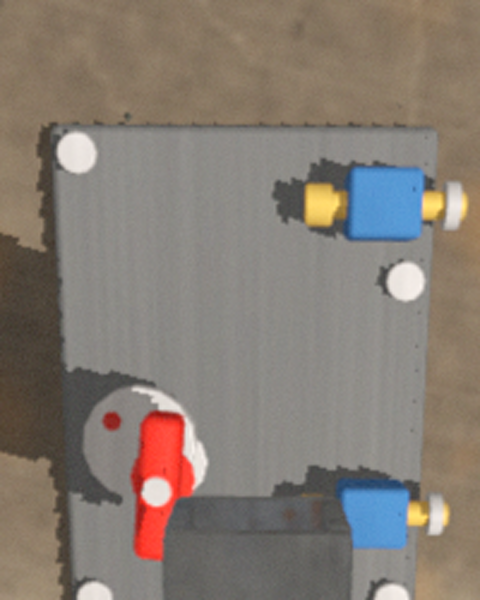

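```bash
cat > fit2.py <<'E'
import fit; from fit import *
fit.i=dict(np.load('w6.npz')); i=fit.i
fit.px=lambda u,v:np.array([210+(u+.5)/2.4-.5,(v+.5)/2.4-.5])
fit.F[:]=[((42,60,32),(348,168)),((64,60,32),(421,167)),((64,40,32),(421,239)),((42,40,32),(348,240)),((64,-35,32),(408,489)),((64,-55,32),(406,547)),((-13,-30,65),(156,491))]
r=least_squares(res,[618,-55,.25],loss='soft_l1');p=r.x;print(p,np.degrees(p[2]),res(p).reshape(-1,2).round(1).tolist())
print('seat',W(p,(17.5,0,24.5)))
c,s=np.cos(p[2]),np.sin(p[2])
def inv(w): d=w[:2]-p[:2]; return np.array([c*d[0]+s*d[1],-s*d[0]+c*d[1]]).round(1)
for n,uv,z in (('tipU',(304,205),22),('dot',(112,421),28),('TL',(55,127),12),('TR',(436,128),12),('tipdet',((335.8-210)*2.4,151.7*2.4),22)): print(n,inv(atz(i,fit.px(*uv),z)))
E
python3 fit2.py
```

```text
[ 6.20089185e+02 -5.55980156e+01  2.72506362e-01] 15.61346441298703 [[0.1, -0.8], [1.3, -0.3], [-0.2, 0.0], [-0.8, -0.5], [0.4, 0.1], [0.0, 1.5], [-0.5, 0.8]]
seat [636.94342347 -50.88795794  24.5       ]
tipU [29.8 50.1]
dot [-29.7 -14.4]
TL [-46.2  72.9]
TR [70.1 73.1]
tipdet [29.9  2.9]
```

```bash
python3 plan.py 626.2 -31.1 60 105.67 5 1
```

```text
[0.0140,-0.0007,0.0241,-0.000,-0.000,0.003,1],[0.0140,-0.0007,0.0241,-0.000,-0.000,0.003,1],[0.0140,-0.0007,0.0241,-0.000,-0.000,0.003,1],[0.0140,-0.0007,0.0241,-0.000,-0.000,0.003,1],[0.0140,-0.0007,0.0241,-0.000,-0.000,0.003,1],

t 14.8 p [648.7 -97.5 180.4] ang 105.7
```

```bash
python3 -m handwheel '[[[0.014,-0.0007,0.015,0,0,0,1],[0.014,-0.0007,0.025,0,0,0,1],[0.014,-0.0007,0.028,0,0,0,1],[0.014,-0.0007,0.028,0,0,0,1],[0.014,-0.0007,0.024,0,0,0,1]]]'
python3 -m handwheel '[[[0,0,0,0,0,0,1],[0,0,0,0,0,0,1]]]'
python3 plan.py 626.2 -31.1 20 105.67 5 1; python3 look.py w7 tube_centre,seat,screws
```

```text
time_s: 15.3
tcp_pos: [625.9, -31.0, 59.2]
ee_rot: [[-0.271, 0.962, -0.0], [0.962, 0.271, 0.0], [0.0, -0.0, -1.0]]
wrist_force: [-0.4, 0.3, -1.2]
width: 24.5
time_s: 15.5
tcp_pos: [626.8, -31.7, 60.9]
ee_rot: [[-0.272, 0.962, 0.0], [0.962, 0.272, -0.0], [-0.0, -0.0, -1.0]]
wrist_force: [-0.5, -1.1, 0.0]
width: 24.3
[0.0002,-0.0001,0.0082,-0.000,0.000,0.003,1],[0.0002,-0.0001,0.0082,-0.000,0.000,0.003,1],[0.0002,-0.0001,0.0082,-0.000,0.000,0.003,1],[0.0002,-0.0001,0.0082,-0.000,0.000,0.003,1],[0.0002,-0.0001,0.0082,-0.000,0.000,0.003,1],

t 15.5 p [626.8 -31.7  60.9] ang 105.7
t 15.5 [626.8 -31.7  60.9]
tube_centre 0.85 [314.7, 365.0] [643.7 -94.8  12.5]
seat 0.29 [347.7, 299.5] [647.8 -44.9  24.5]
screws 0.64 [349.4, 295.7] [648.5 -43.6  22. ]
```

View pics/w7.png

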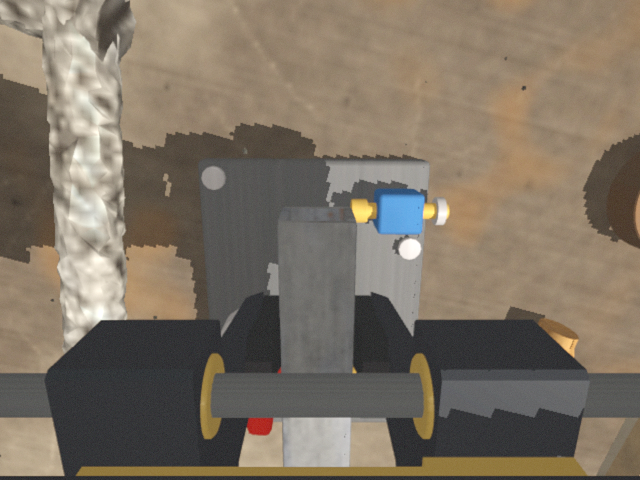

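```bash
python3 -m handwheel '[[[0,0,0.012,0,0,0,1],[0,0,0.012,0,0,0,1],[0,0,0.012,0,0,0,1],[0,0,0.012,0,0,0,1],[0,0,0.008,0,0,0,1]]]'
python3 -m handwheel '[[[0,0,0.003,0,0,0,1],[0,0,0.002,0,0,0,1],[0,0,0,0,0,0,1]]]'
```

```text
time_s: 16.2
tcp_pos: [625.5, -31.6, 2.6]
ee_rot: [[-0.271, 0.962, -0.002], [0.962, 0.271, 0.0], [0.001, -0.002, -1.0]]
wrist_force: [-0.1, -0.8, -1.6]
width: 24.7
time_s: 16.5
tcp_pos: [626.6, -31.5, -0.5]
ee_rot: [[-0.271, 0.962, 0.0], [0.962, 0.271, 0.0], [0.0, 0.0, -1.0]]
wrist_force: [-0.7, 0.3, -1.0]
width: 24.8
```

```bash
python3 -m handwheel '[[[0,0,0.003,0,0,0,1],[0,0,0,0,0,0,1]]]'
python3 -m handwheel '[[[0,0,0.001,0,0,0,1],[0,0,0,0,0,0,1]]]'
```

```text
time_s: 16.7
tcp_pos: [626.5, -31.6, -3.5]
ee_rot: [[-0.271, 0.963, 0.0], [0.963, 0.271, -0.0], [-0.0, 0.0, -1.0]]
wrist_force: [-0.6, -0.9, -0.7]
width: 25.1
time_s: 16.9
tcp_pos: [626.5, -31.6, -4.5]
ee_rot: [[-0.271, 0.963, 0.0], [0.963, 0.271, -0.0], [-0.0, 0.0, -1.0]]
wrist_force: [0.2, 0.3, -1.2]
width: 24.6
```

```bash
python3 -m handwheel '[[[0,0,0.0005,0,0,0,1],[0,0,0,0,0,0,1]]]'
python3 -m handwheel '[[[-0.001,0,0,0,0,0,1],[-0.001,0,0,0,0,0,1],[0,0,0,0,0,0,1]]]'
python3 -m handwheel '[[[-0.001,0,0,0,0,0,1],[0,0,0,0,0,0,1]]]'
```

```text
time_s: 17.1
tcp_pos: [626.5, -31.6, -4.5]
ee_rot: [[-0.271, 0.963, 0.0], [0.963, 0.271, -0.0], [-0.0, 0.0, -1.0]]
wrist_force: [-2.9, -0.6, 3.7]
width: 24.7
time_s: 17.4
tcp_pos: [627.0, -32.1, -4.5]
ee_rot: [[-0.272, 0.962, 0.0], [0.962, 0.272, 0.001], [0.001, 0.001, -1.0]]
wrist_force: [-2.1, 3.0, 6.3]
width: 24.7
time_s: 17.6
tcp_pos: [627.7, -33.2, -4.5]
ee_rot: [[-0.272, 0.962, 0.001], [0.962, 0.272, 0.001], [0.001, 0.001, -1.0]]
wrist_force: [-2.8, 4.2, 6.0]
width: 24.7
```

```bash
python3 -m handwheel '[[[-0.001,0,0,0,0,0,1],[0,0,0,0,0,0,1]]]'
python3 -m handwheel '[[[-0.001,0,0,0,0,0,1],[0,0,0,0,0,0,1]]]'
python3 -m handwheel '[[[-0.001,0,0,0,0,0,1],[0,0,0,0,0,0,1]]]'
```

```text
time_s: 17.8
tcp_pos: [628.1, -34.2, -4.5]
ee_rot: [[-0.272, 0.962, 0.001], [0.962, 0.272, 0.001], [0.001, 0.002, -1.0]]
wrist_force: [-0.6, 2.9, 5.5]
width: 24.9
time_s: 18.0
tcp_pos: [628.4, -34.9, -4.5]
ee_rot: [[-0.272, 0.962, 0.001], [0.962, 0.272, 0.002], [0.001, 0.002, -1.0]]
wrist_force: [-1.5, 4.5, 4.9]
width: 24.8
time_s: 18.2
tcp_pos: [628.4, -34.9, -4.5]
ee_rot: [[-0.272, 0.962, 0.001], [0.962, 0.272, 0.003], [0.002, 0.001, -1.0]]
wrist_force: [-2.4, 4.9, 5.2]
width: 24.7
```

```bash
python3 -m handwheel '[[[0,0,0,0,0,0,0.55],[0,0,0,0,0,0,0.55],[0,0,0,0,0,0,0.55],[0,0,0,0,0,0,0.55],[0,0,0,0,0,0,0.55]]]'
python3 -m handwheel '[[[0,0,-0.01,0,0,0,0.55],[0,0,-0.02,0,0,0,0.55],[0,0,-0.04,0,0,0,0.55],[0,0,-0.04,0,0,0,0.4],[0,0,-0.04,0,0,0,0.4]]]'
python3 -m handwheel '[[[-0.01,-0.01,-0.03,0,0,0,0.4],[-0.02,-0.01,0,0,0,0,0.4],[-0.02,-0.00,0,0,0,0,0.4],[0,0,0,0,0,0,0.4],[0,0,0,0,0,0,0.4]]]'
python3 look.py w8 tube_centre,knob_grip,lobe,seat
```

```text
time_s: 18.7
tcp_pos: [628.0, -37.7, -5.1]
ee_rot: [[-0.271, 0.963, -0.0], [0.963, 0.271, -0.0], [-0.0, -0.0, -1.0]]
wrist_force: [-0.7, -0.2, -0.2]
width: 39.8
time_s: 19.2
tcp_pos: [627.9, -37.3, 147.2]
ee_rot: [[-0.272, 0.962, 0.0], [0.962, 0.272, -0.0], [-0.0, 0.0, -1.0]]
wrist_force: [1.1, -0.0, 0.2]
width: 52.3
time_s: 19.7
tcp_pos: [622.2, -90.3, 175.3]
ee_rot: [[-0.271, 0.963, 0.0], [0.963, 0.271, 0.001], [0.001, 0.0, -1.0]]
wrist_force: [0.2, -0.2, -0.7]
width: 53.0
t 19.7 [622.2 -90.3 175.3]
tube_centre 0.96 [342.4, 170.7] [632.5 -51.8  12.5]
tube_centre 0.27 [348.7, 247.5] [ 655.4 -110.3   12.5]
knob_grip 0.97 [310.6, 217.3] [616.6 -85.   54. ]
lobe 0.7 [280.9, 183.5] [589.3 -72.9  22. ]
seat 0.57 [349.4, 176.7] [637.8 -53.5  24.5]
```

View pics/w8.png

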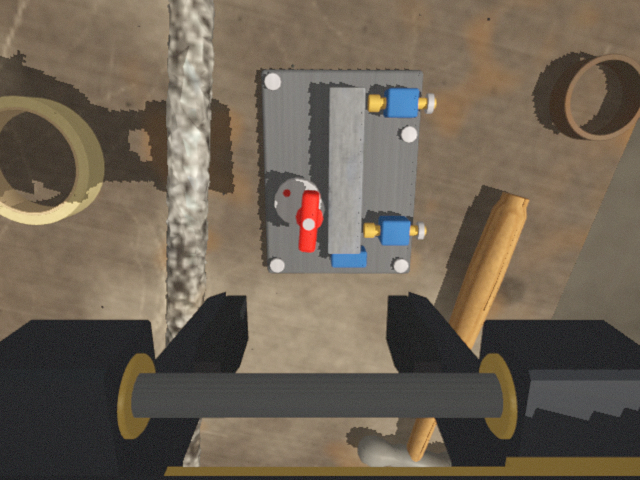

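```bash
python3 - <<'E'
from h import *
i=dict(np.load('w8.npz'))
p=(620.07,-55.4,np.radians(15.67)); c,s=np.cos(p[2]),np.sin(p[2])
def inv(w): d=w[:2]-np.array(p[:2]); return np.array([c*d[0]+s*d[1],-s*d[0]+c*d[1]]).round(1)
for q,z in (((330,88),37),((365,88),37),((362,253),37),((329,253),37),((308.5,223.5),65),((310.5,191.5),64),((307,252),64),((286.5,193),28)): print(inv(atz(i,q,z)))
E
python3 plan.py 615.7 -87.8 65 98 6 0.4
```

```text
[ 2.  59.1]
[25.9 59.1]
[ 27.5 -59.3]
[  2.3 -59.3]
[-12.6 -29.4]
[-11.2  -7.7]
[-13.8 -50. ]
[-29.8 -14.8]
[0.0006,-0.0010,0.0183,-0.000,-0.001,0.163,0.4],[0.0005,-0.0010,0.0183,-0.000,-0.001,0.163,0.4],[0.0005,-0.0010,0.0183,-0.000,-0.001,0.163,0.4],[0.0005,-0.0010,0.0183,-0.000,-0.001,0.163,0.4],[0.0005,-0.0010,0.0183,-0.000,-0.001,0.163,0.4],
[0.0004,-0.0010,0.0183,-0.000,-0.001,0.163,0.4],
t 19.95 p [622.3 -89.5 174.9] ang 98.0
```

```bash
python3 -m handwheel '[[[0.0006,-0.0012,0.02,0,0,0.12,0.4],[0.0006,-0.0012,0.025,0,0,0.12,0.4],[0.0006,-0.0012,0.03,0,0,0.12,0.4],[0.0005,-0.0012,0.03,0,0,0.12,0.4],[0.0005,-0.0012,0.015,0,0,0.1,0.4]]]'
python3 -m handwheel '[[[0,0,0,0,0,0,0.4],[0,0,0,0,0,0,0.4]]]'
python3 plan.py 615.65 -87.8 19 101 5 0.4;python3 look.py w9 knob_grip
```

```text
time_s: 20.45
tcp_pos: [614.2, -88.8, 52.5]
ee_rot: [[-0.193, 0.981, -0.004], [0.981, 0.193, 0.001], [0.001, -0.003, -1.0]]
wrist_force: [0.1, -0.4, -0.2]
width: 52.6
time_s: 20.65
tcp_pos: [616.6, -89.2, 55.9]
ee_rot: [[-0.193, 0.981, 0.001], [0.981, 0.193, 0.0], [-0.0, 0.001, -1.0]]
wrist_force: [-0.3, -0.2, 1.0]
width: 52.9
[0.0003,-0.0001,0.0074,0.002,0.000,0.003,0.4],[0.0003,-0.0001,0.0074,0.002,0.000,0.003,0.4],[0.0003,-0.0001,0.0074,0.002,0.000,0.003,0.4],[0.0003,-0.0001,0.0074,0.002,0.000,0.003,0.4],[0.0003,-0.0001,0.0074,0.002,0.000,0.003,0.4],

t 20.65 p [616.6 -89.2  55.9] ang 101.0
t 20.65 [616.6 -89.2  55.9]
knob_grip 0.93 [318.6, 290.2] [617.4 -87.6  54. ]
knob_grip 0.27 [335.9, 199.7] [616.6 -47.2  54. ]
```

View pics/w9.png

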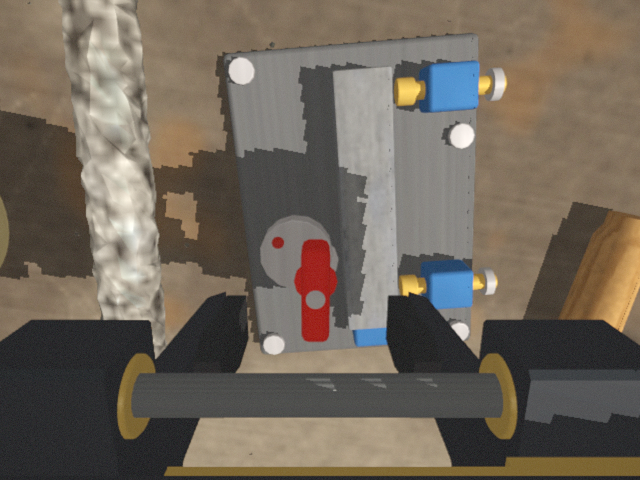

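```bash
python3 -m handwheel '[[[0.0005,-0.0004,0.01,0,0,0,0.4],[0.0005,-0.0004,0.01,0,0,0,0.4],[0,0,0.01,0,0,0,0.4],[0,0,0.006,0,0,0,0.4],[0,0,0,0,0,0,0.4]]]'
```

```text
time_s: 21.25
tcp_pos: [613.9, -88.7, 17.6]
ee_rot: [[-0.193, 0.981, -0.002], [0.981, 0.193, 0.0], [0.001, -0.002, -1.0]]
wrist_force: [0.3, 0.0, 0.4]
width: 52.9
```

```bash
python3 -m handwheel '[[[0,0,0,0,0,0,1],[0,0,0,0,0,0,1],[0,0,0,0,0,0,1],[0,0,0,0,0,0,1],[0,0,0,0,0,0,1]]]'
python3 -m handwheel '[[[0,0,0,0,0,0,1],[0,0,0,0,0,0,1],[0,0,0,0,0,0,1],[0,0,0,0,0,0,1]]]'; python3 -c "
from plant import arm
s=arm.observe();print(s['ft_torque'],s['wrist_force'],s['joint_positions'].round(2))"
```

```text
time_s: 21.75
tcp_pos: [615.9, -88.7, 19.4]
ee_rot: [[-0.193, 0.981, 0.002], [0.981, 0.193, 0.0], [-0.0, 0.002, -1.0]]
wrist_force: [3.5, 0.5, -1.4]
width: 17.4
time_s: 22.15
tcp_pos: [615.8, -88.7, 19.3]
ee_rot: [[-0.193, 0.981, 0.002], [0.981, 0.193, 0.0], [-0.0, 0.002, -1.0]]
wrist_force: [5.0, -0.2, -0.1]
width: 17.0
[ 0.02566756 -1.07502013  0.00616111] [ 5.01058692 -0.19624929 -0.1259446 ] [ 0.38  0.79 -0.44  1.7   0.46  0.75 -0.09]
```

```bash
python3 -m handwheel '[[[0,0,0,0,0,0,0.6],[0,0,0,0,0,0,0.6],[0,0,0,0,0,0,0.6],[0,0.0005,-0.0025,0,0,0,0.6],[0,0,-0.0025,0,0,0,0.6]]]'
python3 -m handwheel '[[[0,0,0,0,0,0,1],[0,0,0,0,0,0,1],[0,0,0,0,0,0,1],[0,0,0,0,0,0,1],[0,0,0,0,0,0,1]]]'
python3 -m handwheel '[[[0,0,0,0,0,0,1],[0,0,0,0,0,0,1]]]'; python3 -c "
from plant import arm
s=arm.observe();print(s['ft_torque'],s['wrist_force'])"
```

```text
time_s: 22.65
tcp_pos: [615.0, -88.7, 24.0]
ee_rot: [[-0.193, 0.981, -0.001], [0.981, 0.193, -0.0], [0.0, -0.001, -1.0]]
wrist_force: [-0.5, -0.1, 0.3]
width: 35.2
time_s: 23.15
tcp_pos: [615.8, -88.6, 24.0]
ee_rot: [[-0.192, 0.981, 0.001], [0.981, 0.192, 0.0], [0.0, 0.001, -1.0]]
wrist_force: [2.3, 0.2, -2.4]
width: 11.4
time_s: 23.35
tcp_pos: [615.8, -88.6, 24.0]
ee_rot: [[-0.193, 0.981, 0.001], [0.981, 0.193, 0.0], [0.0, 0.001, -1.0]]
wrist_force: [2.8, -0.7, -2.7]
width: 11.9
[-0.00783139 -0.74236428 -0.09810859] [ 2.7899767  -0.73842951 -2.74025032]
```

```bash
cat > tq.py <<'E'
from plant import arm
import numpy as np
s=arm.observe();R=s['ee_rot'];a=np.degrees(np.arctan2(R[1,0],R[0,0]))
print('TQ',s['ft_torque'].round(3),'F',s['wrist_force'].round(1),'j7',s['joint_positions'][6].round(3),'ang',round(a,2),'knob~',round(np.radians(105.67-a),3))
E
python3 -m handwheel '[[[0,0,0,0,0,0.6,1],[0,0,0,0,0,0.6,1],[0,0,0,0,0,0.6,1],[0,0,0,0,0,0.6,1],[0,0,0,0,0,0.6,1]]]'; python3 tq.py
python3 -m handwheel '[[[0,0,0,0,0,0.3,1],[0,0,0,0,0,0,1],[0,0,0,0,0,0,1]]]';python3 tq.py
```

```text
time_s: 23.85
tcp_pos: [615.7, -88.6, 24.0]
ee_rot: [[0.226, 0.974, 0.001], [0.974, -0.226, 0.0], [0.0, 0.001, -1.0]]
wrist_force: [4.2, -0.1, -2.9]
width: 11.5
TQ [ 0.053 -0.667  0.041] F [ 4.2 -0.1 -2.9] j7 -0.438 ang 76.92 knob~ 0.502
time_s: 24.15
tcp_pos: [615.7, -88.6, 24.0]
ee_rot: [[0.263, 0.965, 0.001], [0.965, -0.263, 0.0], [0.0, 0.001, -1.0]]
wrist_force: [4.5, 0.7, -3.7]
width: 11.9
TQ [ 0.014 -0.828 -0.077] F [ 4.5  0.7 -3.7] j7 -0.468 ang 74.76 knob~ 0.539
```

```bash
python3 -m handwheel '[[[0,0,0,0,0,0.3,1],[0,0,0,0,0,0.3,1],[0,0,0,0,0,0,1],[0,0,0,0,0,0,1]]]';python3 tq.py
python3 -m handwheel '[[[0,0,0,0,0,0.25,1],[0,0,0,0,0,0.25,1],[0,0,0,0,0,0,1]]]';python3 tq.py
python3 -m handwheel '[[[0,0,0,0,0,0,1]]]' >/dev/null;python3 tq.py
```

```text
time_s: 24.55
tcp_pos: [615.7, -88.6, 24.0]
ee_rot: [[0.342, 0.94, 0.001], [0.94, -0.342, 0.0], [0.0, 0.0, -1.0]]
wrist_force: [3.4, 0.9, -3.3]
width: 11.6
TQ [-0.027 -0.929 -0.023] F [ 3.4  0.9 -3.3] j7 -0.536 ang 69.99 knob~ 0.623
time_s: 24.85
tcp_pos: [615.6, -88.6, 24.0]
ee_rot: [[0.409, 0.912, 0.001], [0.912, -0.409, 0.0], [0.0, 0.0, -1.0]]
wrist_force: [4.8, 0.1, -4.1]
width: 11.9
TQ [ 0.053 -1.125  0.002] F [ 4.8  0.1 -4.1] j7 -0.595 ang 65.83 knob~ 0.695
TQ [ 0.05  -1.096 -0.036] F [ 5.7  0.3 -4.6] j7 -0.594 ang 65.91 knob~ 0.694
```

```bash
python3 -m handwheel '[[[0,0,0,0,0,0.2,1],[0,0,0,0,0,0.2,1],[0,0,0,0,0,0,1]]]'|head -1;python3 tq.py
python3 -m handwheel '[[[0,0,0,0,0,0.2,1],[0,0,0,0,0,0,1]]]'|head -1;python3 tq.py
python3 -m handwheel '[[[0,0,0,0,0,0.2,1],[0,0,0,0,0,0,1]]]'|head -1;python3 tq.py
python3 look.py w10 lobe
```

```text
time_s: 25.25
TQ [ 0.062 -1.016  0.027] F [ 4.8  0.1 -4.6] j7 -0.639 ang 62.68 knob~ 0.75
time_s: 25.45
TQ [ 0.032 -1.052  0.004] F [ 5.2 -0.3 -3.5] j7 -0.662 ang 61.06 knob~ 0.779
time_s: 25.65
TQ [ 0.051 -1.065  0.026] F [ 4.9  0.7 -5. ] j7 -0.684 ang 59.46 knob~ 0.806
t 25.65 [615.6 -88.6  24. ]
lobe 0.73 [320.7, 321.4] [ 610.1 -101.1   22. ]
lobe 0.69 [262.8, 252.0] [605.3 -60.7  22. ]
```

View pics/w10.png

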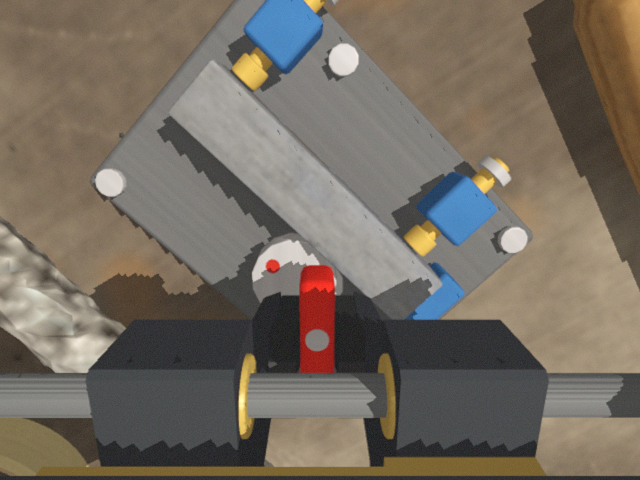

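```bash
python3 -m handwheel '[[[0,0,0,0,0,0.2,1],[0,0,0,0,0,0,1]]]'|head -1;python3 tq.py
python3 -m handwheel '[[[0,0,0,0,0,0.2,1],[0,0,0,0,0,0,1]]]'|head -1;python3 tq.py
python3 -m handwheel '[[[0,0,0,0,0,0.2,1],[0,0,0,0,0,0,1]]]'|head -1;python3 tq.py
```

```text
time_s: 25.95
TQ [ 0.038 -1.042  0.061] F [ 5.   0.4 -4.4] j7 -0.707 ang 57.86 knob~ 0.834
time_s: 26.15
TQ [ 0.055 -1.052  0.096] F [ 4.9  0.9 -4.8] j7 -0.73 ang 56.24 knob~ 0.863
time_s: 26.35
TQ [ 0.063 -1.046  0.072] F [ 5.5  0.2 -4. ] j7 -0.752 ang 54.64 knob~ 0.891
```

```bash
python3 -m handwheel '[[[0,0,0,0,0,0.15,1],[0,0,0,0,0,0,1]]]'|head -1;python3 tq.py
python3 -m handwheel '[[[0,0,0,0,0,0.15,1],[0,0,0,0,0,0,1]]]'|head -1;python3 tq.py
python3 -m handwheel '[[[0,0,0,0,0,0,1]]]'|head -1;python3 tq.py; python3 look.py w11 seat
```

```text
time_s: 26.55
TQ [ 0.032 -1.077  0.148] F [ 5.4 -0.3 -4.3] j7 -0.768 ang 53.47 knob~ 0.911
time_s: 26.75
TQ [ 0.116 -1.099  0.164] F [ 4.6  1.  -4. ] j7 -0.785 ang 52.26 knob~ 0.932
time_s: 26.85
TQ [ 0.028 -1.007  0.134] F [ 5.1  0.1 -3.6] j7 -0.785 ang 52.29 knob~ 0.932
t 26.85 [615.6 -88.5  24. ]
```

View pics/w11.png

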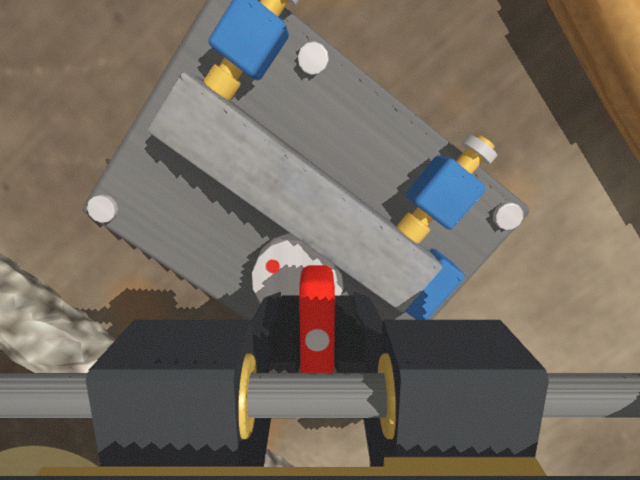

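```bash
python3 -m handwheel '[[[0,0,0,0,0,0.15,1],[0,0,0,0,0,0,1]]]'|head -1;python3 tq.py
python3 -m handwheel '[[[0,0,0,0,0,0.15,1],[0,0,0,0,0,0,1]]]'|head -1;python3 tq.py
python3 -m handwheel '[[[0,0,0,0,0,0,1]]]'|head -1;python3 tq.py
```

```text
time_s: 27.15
TQ [ 0.062 -1.055  0.168] F [ 5.2  0.  -4.8] j7 -0.802 ang 51.06 knob~ 0.953
time_s: 27.35
TQ [ 0.067 -1.14   0.279] F [ 5.6  1.  -3.7] j7 -0.819 ang 49.87 knob~ 0.974
time_s: 27.45
TQ [ 0.033 -1.069  0.226] F [ 5.2  0.1 -4.9] j7 -0.819 ang 49.89 knob~ 0.973
```

```bash
python3 -m handwheel '[[[0,0,0,0,0,0.15,1],[0,0,0,0,0,0,1]]]'|head -1;python3 tq.py
python3 -m handwheel '[[[0,0,0,0,0,0.15,1],[0,0,0,0,0,0,1]]]'|head -1;python3 tq.py
python3 -m handwheel '[[[0,0,0,0,0,0,1]]]'|head -1;python3 tq.py
```

```text
time_s: 27.65
TQ [ 0.023 -1.104  0.293] F [ 4.9 -0.3 -3.1] j7 -0.836 ang 48.67 knob~ 0.995
time_s: 27.85
TQ [ 0.11  -1.141  0.404] F [ 4.3 -0.  -4. ] j7 -0.853 ang 47.47 knob~ 1.016
time_s: 27.95
TQ [ 0.077 -1.078  0.436] F [ 4.3  1.1 -3.9] j7 -0.852 ang 47.5 knob~ 1.015
```

```bash
python3 -m handwheel '[[[0,0,0,0,0,0.1,1],[0,0,0,0,0,0,1]]]'|head -1;python3 tq.py
python3 -m handwheel '[[[0,0,0,0,0,0.08,1],[0,0,0,0,0,0,1]]]'|head -1;python3 tq.py
python3 -m handwheel '[[[0,0,0,0,0,0,1]]]'|head -1;python3 tq.py;python3 -m handwheel '[[[0,0,0,0,0,0,1]]]'|head -1;python3 tq.py
```

```text
time_s: 28.15
TQ [ 0.111 -1.115  0.418] F [ 5.4  1.2 -4.2] j7 -0.864 ang 46.66 knob~ 1.03
time_s: 28.35
TQ [ 0.115 -1.086  0.521] F [ 5.1  0.8 -3.7] j7 -0.872 ang 46.05 knob~ 1.041
time_s: 28.45
TQ [ 0.111 -1.104  0.501] F [ 5.2  0.3 -3. ] j7 -0.872 ang 46.07 knob~ 1.04
time_s: 28.55
TQ [ 0.096 -1.088  0.439] F [ 4.4  1.1 -4.1] j7 -0.872 ang 46.07 knob~ 1.04
```

```bash
python3 -m handwheel '[[[0,0,0,0,0,0.06,1],[0,0,0,0,0,0,1],[0,0,0,0,0,0,1]]]'|head -1;python3 tq.py
python3 -m handwheel '[[[0,0,0,0,0,0,0.6],[0,0,0,0,0,0,0.6],[0,0,0,0,0,0,0.6],[0,0,0,0,0,0,0.6],[0,0,0,0,0,0,0.6]]]'; python3 tq.py
python3 -m handwheel '[[[0,0,-0.01,0,0,0,0.6],[0,0,-0.03,0,0,0,0.6],[0,0,-0.04,0,0,0,0.6],[0,0,-0.04,0,0,0,0.6],[-0.02,0,-0.03,0,0,0,0.6]]]'
python3 -m handwheel '[[[-0.02,0,0,0,0,0,0.6],[0,0,0,0,0,0,0.6],[0,0,0,0,0,0,0.6]]]'; python3 look.py w12 tube_centre,lobe,knob_grip
```

```text
time_s: 28.85
TQ [ 0.199 -1.061  0.534] F [ 5.2  0.8 -3.3] j7 -0.879 ang 45.6 knob~ 1.048
time_s: 29.35
tcp_pos: [615.0, -88.8, 23.9]
ee_rot: [[0.7, 0.714, -0.001], [0.714, -0.7, -0.0], [-0.001, -0.0, -1.0]]
wrist_force: [0.1, -0.2, 0.6]
width: 35.7
TQ [-0.026 -0.014  0.032] F [ 0.1 -0.2  0.6] j7 -0.879 ang 45.56 knob~ 1.049
time_s: 29.85
tcp_pos: [603.6, -100.3, 177.6]
ee_rot: [[0.697, 0.717, 0.005], [0.717, -0.697, 0.001], [0.004, 0.002, -1.0]]
wrist_force: [0.2, -1.1, 0.7]
width: 35.4
time_s: 30.15
tcp_pos: [587.3, -117.0, 174.1]
ee_rot: [[0.7, 0.714, -0.0], [0.714, -0.7, 0.0], [0.0, -0.0, -1.0]]
wrist_force: [0.6, 0.2, -0.6]
width: 35.5
t 30.15 [ 587.3 -117.   174.1]
tube_centre 0.88 [301.7, 101.8] [638.5 -48.1  12.5]
lobe 0.98 [286.2, 139.2] [611.8 -59.1  22. ]
knob_grip 0.83 [315.6, 163.4] [617.2 -84.7  54. ]
```

View pics/w12.png

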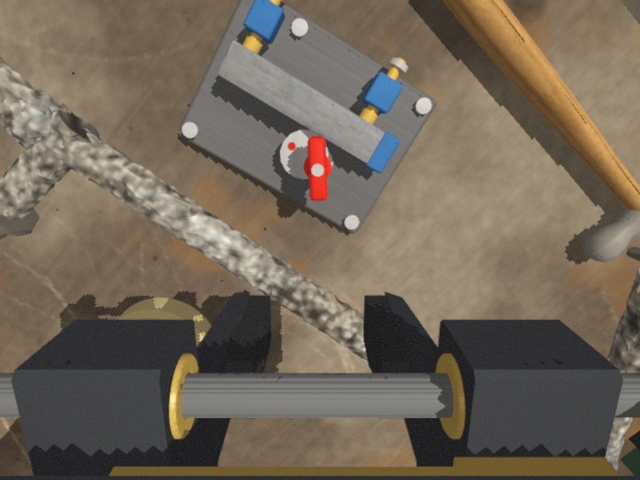

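```bash
python3 - <<'E'
from h import *
i=dict(np.load('w12.npz'))
p=(620.07,-55.4,np.radians(15.67)); c,s=np.cos(p[2]),np.sin(p[2])
def inv(w): d=w[:2]-np.array(p[:2]); return np.array([c*d[0]+s*d[1],-s*d[0]+c*d[1]]).round(1)
for q,z in (((233,42),37),((218,74),37),((384,127),37),((366,160),37),((317.5,170.5),65),((316,139),64),((318.5,198),64),((292,146.5),28)): print(inv(atz(i,q,z)))
E
```

```text
[29.5 58.7]
[ 6.8 58.6]
[ 33.4 -57.2]
[  7.8 -58.2]
[-13.  -30.3]
[  3.8 -19.5]
[-28.6 -40. ]
[-11.   -7.7]
```

```bash
python3 - <<'E'
import cv2
from plant import eyes
im=eyes.grab_frame('top'); cv2.imwrite('pics/top9.png',im)
im=cv2.imread('pics/w12.png'); cv2.imwrite('pics/w12c.png',cv2.resize(im[0:240,170:440],None,fx=2.4,fy=2.4,interpolation=cv2.INTER_CUBIC))
E
```

```text
(no output)
```

View pics/w12c.png

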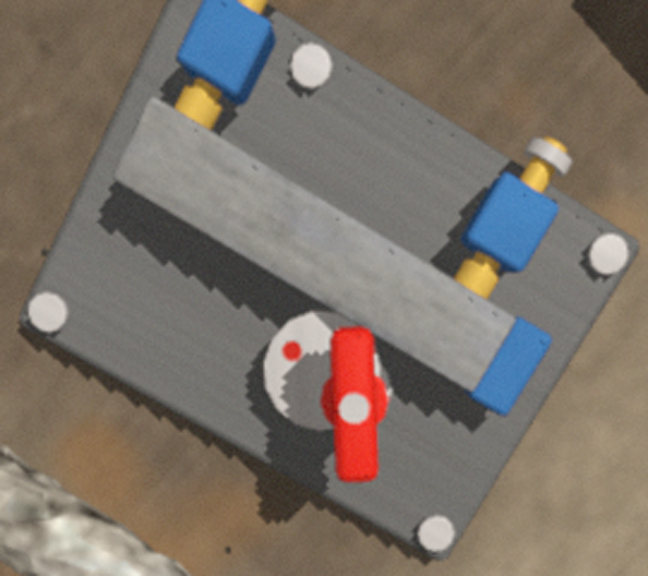

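View pics/top9.png

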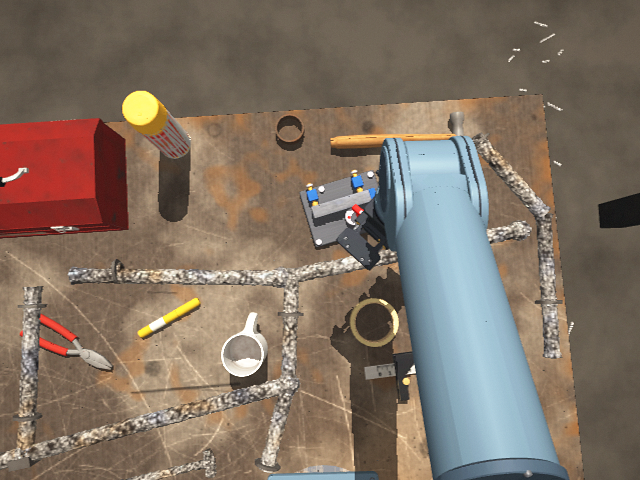

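```bash
python3 - <<'E'
import cv2,numpy as np
for n,(r0,r1) in {'w9':(240,345),'w10':(262,372),'w11':(262,372),'w12':(130,205)}.items():
    im=cv2.imread(f'pics/{n}.png').astype(int); b,g,r=im[...,0],im[...,1],im[...,2]
    m=(r>110)&(g<70)&(b<70); m[:r0]=0;m[r1:]=0;m[:,:300]=0;m[:,345:]=0
    L=[];Rr=[];V=[]
    for v in range(r0,r1):
        c=np.where(m[v])[0]
        if len(c)>8: V.append(v);L.append(c[0]);Rr.append(c[-1])
    V=np.array(V);W=np.array(Rr)-np.array(L); ok=abs(W-np.median(W))<=2
    V,L,Rr=V[ok],np.array(L)[ok],np.array(Rr)[ok]
    print(n,len(V),'left',np.polyfit(V,L,1).round(4),'right',np.polyfit(V,Rr,1).round(4),'medW',np.median(W))
E
```

```text
w9 59 left [5.00000e-03 3.00373e+02] right [-8.900000e-03  3.310321e+02] medW 27.0
w10 100 left [3.300000e-03 2.992109e+02] right [1.000000e-04 3.330576e+02] medW 33.0
w11 97 left [1.070000e-02 2.968892e+02] right [3.200000e-03 3.319291e+02] medW 33.0
w12 43 left [3.850000e-02 3.023213e+02] right [3.150000e-02 3.200534e+02] medW 17.0
```

```bash
python3 plan.py 615.3 -88.3 50 47.6 5 0.6
```

```text
[0.0079,0.0001,0.0247,-0.002,0.000,-0.049,0.6],[0.0079,0.0001,0.0247,-0.002,0.000,-0.049,0.6],[0.0079,0.0002,0.0247,-0.002,0.000,-0.049,0.6],[0.0079,0.0002,0.0247,-0.002,0.000,-0.049,0.6],[0.0079,0.0003,0.0247,-0.002,0.000,-0.049,0.6],

t 30.4 p [ 587.6 -116.2  173.4] ang 47.6
```

```bash
python3 -m handwheel '[[[0.008,0.0002,0.015,0,0,-0.05,0.6],[0.008,0.0002,0.025,0,0,-0.05,0.6],[0.008,0.0002,0.03,0,0,-0.05,0.6],[0.008,0.0002,0.03,0,0,-0.05,0.6],[0.008,0.0002,0.022,0,0,-0.05,0.6]]]'
python3 -m handwheel '[[[0,0,0,0,0,0,0.6],[0,0,0,0,0,0,0.6]]]'; python3 look.py w13 knob_grip
python3 - <<'E'
import cv2
im=cv2.imread('pics/w13.png'); cv2.imwrite('pics/w13c.png',cv2.resize(im[150:400,200:440],None,fx=2,fy=2))
E
```

```text
time_s: 30.9
tcp_pos: [614.8, -87.6, 48.6]
ee_rot: [[0.674, 0.739, -0.003], [0.739, -0.674, 0.001], [-0.001, -0.003, -1.0]]
wrist_force: [0.4, 0.2, 0.4]
width: 35.3
time_s: 31.1
tcp_pos: [615.4, -88.4, 51.3]
ee_rot: [[0.674, 0.739, -0.001], [0.739, -0.674, 0.0], [-0.001, -0.001, -1.0]]
wrist_force: [0.9, -1.2, -0.1]
width: 35.3
t 31.1 [615.4 -88.4  51.3]
knob_grip 0.6 [318.3, 292.8] [617.2 -87.   54. ]
```

View pics/w13c.png

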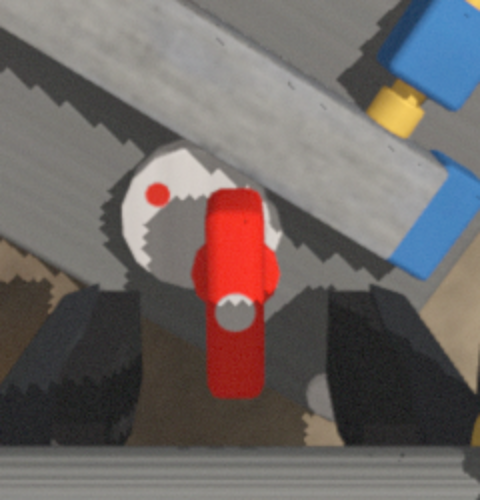

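```bash
python3 -m handwheel '[[[0,0,0.01,0,0,0,0.6],[0,0,0.01,0,0,0,0.6],[0,0,0.007,0,0,0,0.6],[0,0,0,0,0,0,0.6],[0,0,0,0,0,0,0.6]]]'
python3 -m handwheel '[[[0,0,0,0,0,0,1],[0,0,0,0,0,0,1],[0,0,0,0,0,0,1],[0,0,0,0,0,0,1],[0,0,0,0,0,0,1]]]'|tail -1; python3 tq.py
python3 -m handwheel '[[[0,0,0,0,0,0,1],[0,0,0,0,0,0,1]]]'|head -2; python3 tq.py
```

```text
time_s: 31.7
tcp_pos: [615.5, -89.0, 24.7]
ee_rot: [[0.675, 0.738, -0.0], [0.738, -0.675, 0.0], [-0.0, -0.0, -1.0]]
wrist_force: [-0.0, -0.4, 0.1]
width: 35.4
width: 11.7
TQ [0.205 0.419 0.109] F [-2.6  0.1  3.2] j7 -0.849 ang 47.6 knob~ 1.013
time_s: 32.4
tcp_pos: [615.6, -88.8, 25.2]
TQ [0.254 0.601 0.118] F [-3.   1.5  4.9] j7 -0.849 ang 47.59 knob~ 1.014
```

```bash
for k in 1; do python3 -m handwheel '[[[0,0,0,0,0,0.06,1],[0,0,0,0,0,0,1]]]'|head -1;python3 tq.py; done
python3 -m handwheel '[[[0,0,0,0,0,0.06,1],[0,0,0,0,0,0,1]]]'|head -1;python3 tq.py
python3 -m handwheel '[[[0,0,0,0,0,0.06,1],[0,0,0,0,0,0,1]]]'|head -1;python3 tq.py
python3 -m handwheel '[[[0,0,0,0,0,0,1]]]'|head -1;python3 tq.py
```

```text
time_s: 32.6
TQ [0.21  0.628 0.245] F [-2.6  1.7  5.7] j7 -0.856 ang 47.12 knob~ 1.022
time_s: 32.8
TQ [0.262 0.609 0.282] F [-2.4  0.9  6. ] j7 -0.862 ang 46.66 knob~ 1.03
time_s: 33.0
TQ [0.237 0.642 0.308] F [-4.   0.8  5.4] j7 -0.869 ang 46.19 knob~ 1.038
time_s: 33.1
TQ [0.278 0.599 0.356] F [-2.6  0.8  5.4] j7 -0.869 ang 46.2 knob~ 1.038
```

```bash
python3 -m handwheel '[[[0,0,0,0,0,0.06,1],[0,0,0,0,0,0,1]]]'|head -1;python3 tq.py
python3 -m handwheel '[[[0,0,0,0,0,0.06,1],[0,0,0,0,0,0,1]]]'|head -1;python3 tq.py
python3 -m handwheel '[[[0,0,0,0,0,0,1]]]'|head -1;python3 tq.py
python3 -m handwheel '[[[0,0,0,0,0,0,1]]]'|head -1;python3 tq.py
```

```text
time_s: 33.3
TQ [0.24  0.543 0.395] F [-3.2  1.   5. ] j7 -0.876 ang 45.72 knob~ 1.046
time_s: 33.5
TQ [0.239 0.587 0.477] F [-3.6  1.3  5.5] j7 -0.882 ang 45.25 knob~ 1.055
time_s: 33.6
TQ [0.213 0.587 0.515] F [-3.8  0.5  5.4] j7 -0.882 ang 45.26 knob~ 1.054
time_s: 33.7
TQ [0.259 0.647 0.483] F [-3.   1.   6.8] j7 -0.882 ang 45.26 knob~ 1.054
```

```bash
python3 -m handwheel '[[[0,0,0,0,0,-0.12,1],[0,0,0,0,0,-0.12,1],[0,0,0,0,0,-0.03,1]]]'|head -1;python3 tq.py
python3 -m handwheel '[[[0,0,0,0,0,0,0.6],[0,0,0,0,0,0,0.6],[0,0,0,0,0,0,0.6],[0,0,0,0,0,0,0.6],[0,0,0,0,0,0,0.6]]]'|tail -2
python3 -m handwheel '[[[0,0,-0.01,0,0,0,0.6],[0,0,-0.03,0,0,0,0.6],[0,0,-0.04,0,0,0,0.6],[0,0,-0.04,0,0,0,0.6],[-0.02,0,-0.03,0,0,0,0.6]]]'|head -2
python3 -m handwheel '[[[-0.02,0,0,0,0,0,0.6],[0,0,0,0,0,0,0.6],[0,0,0,0,0,0,0.6]]]'|head -2; python3 look.py w14 tube_centre
python3 - <<'E'
import cv2
im=cv2.imread('pics/w14.png'); cv2.imwrite('pics/w14c.png',cv2.resize(im[0:240,170:440],None,fx=2.4,fy=2.4,interpolation=cv2.INTER_CUBIC))
E
```

```text
time_s: 34.0
TQ [0.274 0.535 0.05 ] F [-2.9  1.2  5.5] j7 -0.852 ang 47.38 knob~ 1.017
wrist_force: [0.1, -0.3, 0.7]
width: 35.0
time_s: 35.0
tcp_pos: [604.4, -101.0, 178.6]
time_s: 35.3
tcp_pos: [587.9, -118.5, 174.3]
t 35.3 [ 587.9 -118.5  174.3]
tube_centre 0.89 [303.3, 100.7] [638.2 -48.3  12.5]
```

View pics/w14c.png

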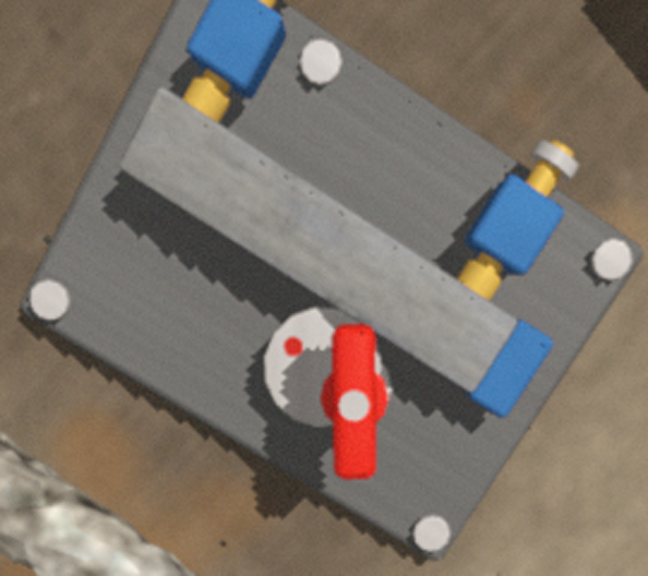

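```bash
python3 -c "
from plant import arm
print(arm.hand_in()); print(arm.observe()['time_s'])"
```

```text
the job is handed in; nothing more can be done
None
the job is handed in; nothing more can be done
```

I laid the tube in the fixture with its end against the end stop and let it go. I then turned the knob about 0.93 rad clockwise, from about 0.08 to 1.01 rad, to clamp it, and handed in at about 35 s. I don't know the verdict, because the hand-in reports none.

**Last checks:**
- **Position:** the final picture shows the tube flush with the blue stop and touching both brass screws, and the gripper is clear. After the first clamping, its measured centre was within about 2 mm of the seat. The corner points were too coarse to prove it is square within 0.03 rad.
- **Clamp force:** I estimate 11 to 12 N, from about 0.5 N m of torque on the knob less its own friction. I could not read the force directly.
- **Other objects:** the mug and tape look unmoved in the top camera picture. The arm hid part of the hammer, but the visible part had not moved. That picture was taken just before the re-grip described below.

**What failed or disagreed:**
- **Two missed grasps:** the fingertips sit about 22 mm behind the reported TCP, not 11 mm ahead as stated, so the first two attempts closed above the tube. I found this by touching the top of the tube, and corrected for it.
- **First knob grip:** it landed too low and caught the hub, so I re-gripped the bar higher.
- **Knob angle:** after release the knob stood about 0.035 rad behind the angle the tool had reached. I re-gripped and loaded it back to about 0.5 N m; the torque rise and the knob's angle afterwards showed the knob had not sprung back. The difference was give in the grip.

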